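# Clear the bench and set a wheel axle between the bench centres

### The arm

A 7-joint arm with a two-finger parallel gripper is mounted at the origin on the work surface. World frame = base frame: x ahead of the robot, y to its left, z up, the work surface at z = 0. Lengths are in mm, angles in rad, forces in N, time in s.
With the tool pointing down it reaches from about 400 to 850 mm from the base axis. Payload 4.4 kg.
Tool frame: the origin (TCP) lies at the very end of the fingers, on their centre line; the grasp point (between the pads) lies 19 mm behind it; z points along the fingers, y is the line along which they close (so a half turn about z gives the same grasp; the last joint's range is limited). The gripper opens to 94 mm and grips with 3 to 60 N. Pads are 16 mm wide; open, the fingers measure 119 mm over their backs; the gripper's body (75 mm by 177 mm) begins 78 mm behind the grasp point.
Start: joints at [-1.318, 0.628, 0.038, 1.517, -0.027, 0.996, -0.02], TCP at [203.703, 617.271, 205.478] pointing down, gripper open.
Joint ranges: [-3.06, 3.06], [-0.37, 2.12], [-1.25, 1.32], [0.18, 2.47], [-1.1, 4.24], [0.23, 1.98], [-2.94, 2.94]. Speed limits (rad/s): [2.57, 2.57, 3.14, 3.14, 3.14, 3.14, 3.14].

### API

Orientations are given as a unit quaternion [x, y, z, w].
In Python, from rig import env, cams, workorder gives the robot as it stands.
- The arm moves only by the shell command python3 -m pendant 'ROWS' [FORCE]. ROWS is JSON, a list of rows, each an object of numbers: "dx", "dy", "dz": the shift along the tool's x, y, z in units of 40 mm (1.0 is 40 mm); "roll": the turn about the tool's z in rad; "claw": the opening, from 0 (shut) to 1 (fully open). A call has 1 to 20 rows; each row shifts and turns the commanded pose from where the row before left it, along the tool's axes as they then stand; what a row does not reach is not made up. A row lasts 1/12 s, in which the tool goes at most 41.7 mm and 7.16 degrees, less where a joint would pass 70% of its speed; a pose out of reach is approached as far as the arm can. A call is refused whole if a number of a shift passes 1 or a number of a turn 0.125, either way. A call with a gripper value outside its range is refused whole. The fingers move at their own pace and stop on an object; FORCE is the grip in N (left out, the last holds). Time passes only in rows, so rows that do not move let the fingers close. It gives the time, the measured TCP pose, the force, the opening and the grip force at its end, in the units of the state.
- env.state(): the state, without advancing time (a new reading comes with each control period).
- cams.grab_frame(name): name is "side" or "top"; returns the picture (420x560x3 uint8, blue, green, red); there is no depth.
- cams.camera_params(name): a dict with "fx", "fy", "cx", "cy" (pixels), "R" (3x3) and "t" (3): a world point X has camera coordinates R X + t. Camera axes: x right, y down, z forward; pixel columns grow to the right and rows downward; lengths in mm; the calibration is good to about 2 mm. A picture is of the moment at which its call begins. camera_params takes no time and is no camera call.
- workorder.job_done(): hands the job in; it is judged then, once.
The state is a dict: "t": time; "joint_positions": joint angles; "qd": joint speeds; "tau": joint torques, N m; "position": TCP position; "eef_rot": TCP orientation; "contact_force": force on the tool from outside, world axes, zero at the start; "ft_torque": the same for the moment, N m; "grip_width": finger opening in mm; "grip_force": force on a finger pad.
Only numpy, scipy, OpenCV 4.12 (cv2) and the standard library are available. Lean on these libraries where they do the work, as an engineer would, in place of code of your own. Each camera call takes 0.05 s, during which the arm holds its last target. There are 200 camera calls.

### The job

Cleaning is finished, so make the bench ready for the run-out check: stand every can, tin and bottle left on the bench upright in the divided crate, one to a free cell, leaving those already there where they are. Draw back the tailstock of the bench centres, lay the hollow axle from its cradle in the two V rests and let go, then push the tailstock up until the axle is lifted off the rests and hangs on both points, and turn the clamp lever round to its stop to lock it. Leave the bearing, cup, spanner and brush alone.

Things in the scene. Friction and masses are not known exactly. Their poses are not given: they have to be found in the camera images.
- spray_a: tall aerosol can, bare metal with black cap, 53 mm in diameter, 160 mm high, straight up to 120 mm. About 0.3 kg, part used, so bottom-heavy. Origin: centre of its underside, z up. It stands on the bench in front of the centres at the start, or is absent (None).
- spray_b: shorter aerosol can with white cap, 53 mm in diameter, 145 mm high, straight up to 112 mm. About 0.3 kg, part used, so bottom-heavy. Origin: centre of its underside, z up. It stands on the bench in front of the centres at the start, or is absent (None).
- oiler: grey plastic oil bottle with black screw cap, 56 mm in diameter, 152 mm high, straight up to 112 mm. About 0.3 kg, part used, so bottom-heavy. Origin: centre of its underside, z up. It stands on the bench in front of the centres at the start, or is absent (None).
- tin: round thinner tin with a small dark screw cap, 58 mm in diameter, 138 mm high, straight up to 118 mm. About 0.3 kg, part used, so bottom-heavy. Origin: centre of its underside, z up. It stands on the bench in front of the centres at the start, or is absent (None).
- trigger: white spray bottle with grey trigger head, 58 mm in diameter, 160 mm high, straight up to 110 mm. About 0.3 kg, part used, so bottom-heavy. Origin: centre of its underside, z up. It stands on the bench in front of the centres at the start, or is absent (None).
- stock_a: white plastic bottle, 56 mm in diameter, 150 mm high. Origin: centre of its underside. It already stands in a cell of the crate, or is absent (None); it may shift a little but stays in its cell.
- stock_b: aerosol can with grey cap, 53 mm in diameter, 155 mm high. Origin: centre of its underside. It already stands in a cell of the crate, or is absent (None); it may shift a little but stays in its cell.
- stock_c: dark round tin, 58 mm in diameter, 135 mm high. Origin: centre of its underside. It already stands in a cell of the crate, or is absent (None); it may shift a little but stays in its cell.
- crate: open plywood crate, fixed, 164 (x) by 242 (y) by 75 mm high, divided into 2 (along x) by 3 (along y) cells. Origin: centre of its underside. Cell centres lie at x = +-39 mm and y = -78, 0, +78 mm in its frame; cells are 70 by 70 mm inside; walls, dividers and floor are 8 mm thick, the dividers as high as the rim.
- axle: hollow steel axle: tube 240 mm long, 25 mm in diameter, bore 15 mm open at both ends, about 0.6 kg, grey thread band at one end; either way round will do. Origin: its middle, on its axis; y runs along the tube. It starts level in a fixed wooden V cradle, its axis 60 mm above the bench; its middle 90 mm are clear between the cradle's blocks, with 40 mm free below the axis.
- axis_mid (a point): on the line through the two points of the bench centres, 95 mm above the bench; y runs along that line to the fixed headstock, x away from the robot. Bed: fixed, 110 mm wide, 30 mm high, its rail 60 mm wide, 45 mm high. Two V rests, 12 mm thick, 91 mm high, stand at y = -55 and +75 mm; the gap between is free down to the rail. They carry an axle 3.5 mm below the line of the points.
- head_point (a point): tip of the fixed headstock's steel cone, 125 mm from axis_mid along +y, pointing to -y. Both cones are 60 degree points, 4 mm wide at the tip and 24 mm at the base, 17 mm long. They enter an axle's bore; fully home the tip is about 9.5 mm inside the end of the tube.
- tail_point (a point): tip of the tailstock's steel cone, pointing to +y; moves with the tailstock. At joint tailstock = 0 it is at y = -165 mm from axis_mid, on the line of the points.
- tail_grip (a point): centre of the top of the tailstock's head, 138 mm above the bench: an upright block 36 mm along the bed (y) by 44 mm across (x), sides upright down to 107 mm, where the cone's 24 mm thick sleeve sticks out on the +y side. Can be taken from above across its 36 mm. Axes as axis_mid.
- tailstock (a joint): position of the sliding tailstock in m: 0 = drawn back, grows towards the headstock, at most 0.10. About 4 N of friction; stays where it is left. The axle fits between the points only when this is below about 0.03; with the axle home on both points it reads about 0.070. Pushing the axle up off the rests takes about 9 to 16 N in all.
- clamp (a joint): angle of the tailstock's clamp lever in rad: 0 = open, the lever points to -y along the bed; turns clockwise seen from above; 1.6 = stop, locked, when it points to -x, towards the robot. From about 1.2 it presses a shoe on the rail and the tailstock no longer slides. Stays where it is left; takes about 0.12 to 0.2 N m.
- clamp_ball (a point): centre of the black ball, 22 mm in diameter, at the end of the clamp lever, 85 mm above the bench, 62 mm from the lever's upright pivot. Moves with the tailstock.
- clamp_hub (a point): point on the lever's upright pivot at the height of the ball, 55 mm in front (-x) of the tailstock's middle.
- bearing: ball bearing, 52 mm ring 16 mm high, lying flat among the containers. Not part of the job. Origin: centre of its underside.
- cup: white paper coffee cup, 72 mm wide, 90 mm high, standing to the right. Not part of the job.
- spanner: spanner lying behind the bench centres. Not part of the job.
- brush: brush lying to the left. Not part of the job.
Mind the look-alikes: they are no part of the job. Leave any blue or red look-alike of the spray_b alone.

How it is judged:
By the outcome, as a careful person would: the job done as asked, in the order asked, and still so for the second after the job is handed in, with the robot touching nothing.
Of spray_a, spray_b, oiler, tin, trigger only 3 to 4 are there at a start; the rules pass over those that are not, and their reading is None.
Of stock_a, stock_b, stock_c only 1 to 2 are there at a start; the rules pass over those that are not, and their reading is None.
At some moment in a run one of spray_a, spray_b, oiler, tin, trigger may be knocked a few centimetres aside while the robot is not near it.
It also fails if it takes over 210 s, if anything falls off the work surface, if the arm or the gripper's body presses on something with over 40 N, if the wrist force passes 120 N, or if a joint passes its speed limit or range.

## Working session

There is one attempt and no reset: what is moved stays moved. The work goes in short steps, Python scripts to look and compute and a shell command to move; the robot and the scene stay as the last step left them, time stands still between calls to the robot, and variables do not carry over. Pictures are saved under pics/ and viewed, at most 14 in all, crops included, and the job is handed in when it is done.

```bash
mkdir -p pics; ls; python3 - <<'E'
from rig import env,cams,workorder
import cv2,json
s=env.state();print(s)
for n in("side","top"):
    cv2.imwrite(f"pics/{n}0.png",cams.grab_frame(n))
    p=cams.camera_params(n);print(n,{k:(v.tolist() if hasattr(v,'tolist') else v) for k,v in p.items()})
E
```

```text
pics
{'t': 0.0, 'joint_positions': array([-1.31780599,  0.62929433,  0.038454  ,  1.51831138, -0.02701451,
        0.99627342, -0.01999353]), 'qd': array([-0.00134178,  0.00110984,  0.00062982,  0.00031974, -0.00078214,
       -0.00103308, -0.0007926 ]), 'tau': array([ 8.85080408e-05, -5.49730575e+01,  1.14387307e+00, -1.86630625e+01,
       -5.21868747e-02,  2.33620667e-02,  1.56990795e-04]), 'position': array([203.49940534, 616.66487854, 204.60599441]), 'eef_rot': array([ 1.58725893e-01,  9.87322292e-01, -8.74043762e-04, -1.33332107e-04]), 'contact_force': array([-0.31779755, -0.40296761, -0.11500673]), 'ft_torque': array([-0.02664563, -0.02212187, -0.01292969]), 'grip_force': 0.0, 'grip_width': 94.0674286146122}
side {'fx': 436.51856240629365, 'fy': 436.51856240629365, 'cx': 274.85126422298686, 'cy': 201.64672185274577, 'R': [[-0.9944732670565416, -0.10460837074194312, -0.0089448242355351], [-0.06540379188763737, 0.6839027356175418, -0.7266356667695036], [0.08212956298804383, -0.7220347200693046, -0.686964771948194]], 't': [569.3957802198108, 109.05080076137078, 1104.9988336789581]}
top {'fx': 458.7102667120465, 'fy': 458.7102667120465, 'cx': 283.0196219854519, 'cy': 210.98866390203213, 'R': [[0.02902771578674052, -0.9995738914446853, 0.003070384069272289], [-0.9907596098313517, -0.029178605604387096, -0.13245378251228335], [0.13248693234818243, 0.0008028182311406845, -0.9911844269558797]], 't': [-23.52139973459526, 553.7584175004648, 1307.10226938345]}
```

View pics/side0.png

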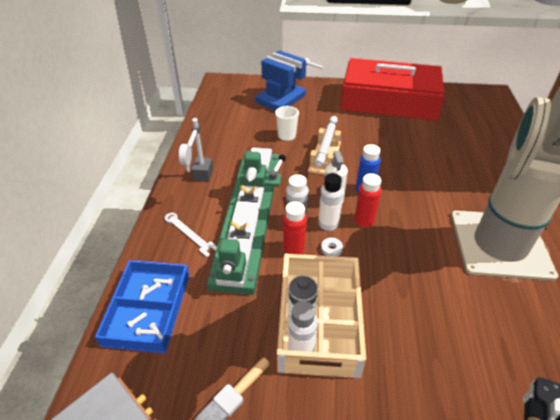

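View pics/top0.png

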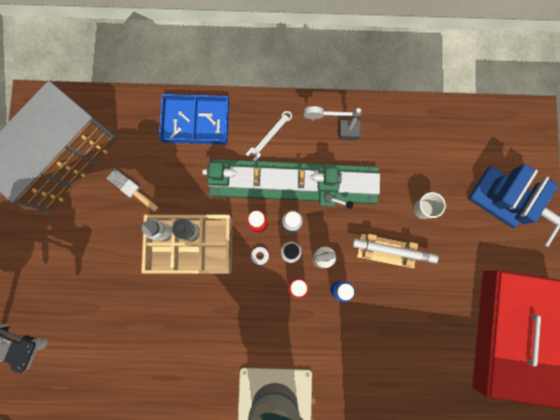

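```bash
cat > h.py <<'E'
import numpy as np,cv2
from rig import env,cams
P={n:cams.camera_params(n) for n in("side","top")}
def ray(n,u,v):
    p=P[n];R=np.array(p["R"]);t=np.array(p["t"])
    return -R.T@t, R.T@np.array([(u-p["cx"])/p["fx"],(v-p["cy"])/p["fy"],1])
def onz(n,u,v,z):
    c,d=ray(n,u,v);return c+d*(z-c[2])/d[2]
def tri(us,ut):
    A=[];b=[]
    for n,q in(("side",us),("top",ut)):
        c,d=ray(n,*q);d=d/np.linalg.norm(d);M=np.eye(3)-np.outer(d,d);A.append(M);b.append(M@c)
    return np.linalg.lstsq(np.vstack(A),np.hstack(b),rcond=None)[0]
def proj(n,X):
    p=P[n];c=np.array(p["R"])@np.array(X)+np.array(p["t"]);return c[:2]/c[2]*[p["fx"],p["fy"]]+[p["cx"],p["cy"]]
def crop(src,x0,y0,x1,y1,k,out):
    cv2.imwrite(out,cv2.resize(src[y0:y1,x0:x1],None,fx=k,fy=k,interpolation=cv2.INTER_CUBIC))
E
python3 - <<'E'
from h import *
np.set_printoptions(precision=1,suppress=True)
crop(cv2.imread("pics/top0.png"),130,150,450,310,2.5,"pics/topc.png")
crop(cv2.imread("pics/side0.png"),195,110,395,290,3.3,"pics/sidec.png")
for nm,u,v,z in(("white",292,221,145),("black",291,252,160),("trig",324,258,155),("red1",257,220,145),("red2",299,289,145),("blue",344,292,145),("bearing",260,256,16),("cr TL",143,215,75),("cr TR",231,215,75),("cr BL",142,273,75),("cr BR",231,273,75),("axA",356,244,60),("axB",436,259,60),("ball",350,204,85),("tail",328,178,138)):
    X=onz("top",u,v,z);print(nm,X,proj("side",X))
E
```

```text
white [513.4 -32.3 145. ] [299.7 180.5]
black [429.7 -31.5 160. ] [334.5 178.1]
trig [ 416.7 -119.   155. ] [339.7 157.9]
red1 [513.3  61.7 145. ] [297.1 207. ]
red2 [333.9 -55.5 145. ] [373.3 178.8]
blue [ 329.5 -174.   145. ] [372.3 150.1]
bearing [421.7  56.4  16. ] [332.6 245.1]
cr TL [525.9 389.8  75. ] [277.5 355.2]
cr TR [533.3 140.1  75. ] [285.3 252.2]
cr BL [362.9 381.3  75. ] [365.6 359.2]
cr BR [370.1 132.9  75. ] [357.4 255.2]
axA [ 462.3 -218.2   60. ] [320.6 162.1]
axB [ 426.3 -446.    60. ] [333.7 119.5]
ball [ 573.3 -196.3   85. ] [281.6 157.7]
tail [ 635.3 -127.7  138. ] [255.9 156.2]
```

View pics/topc.png

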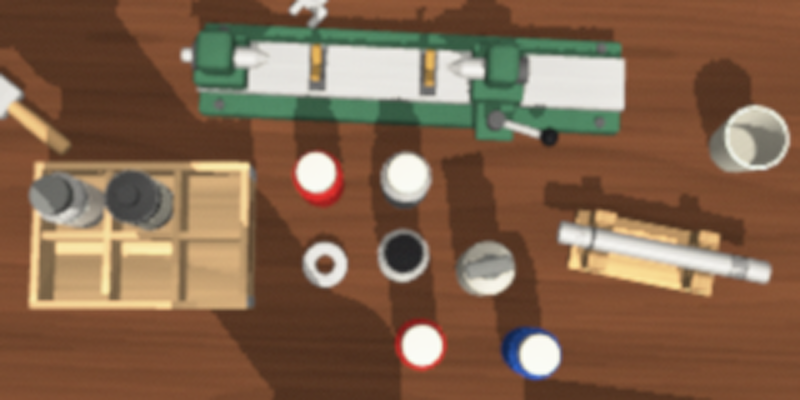

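View pics/sidec.png

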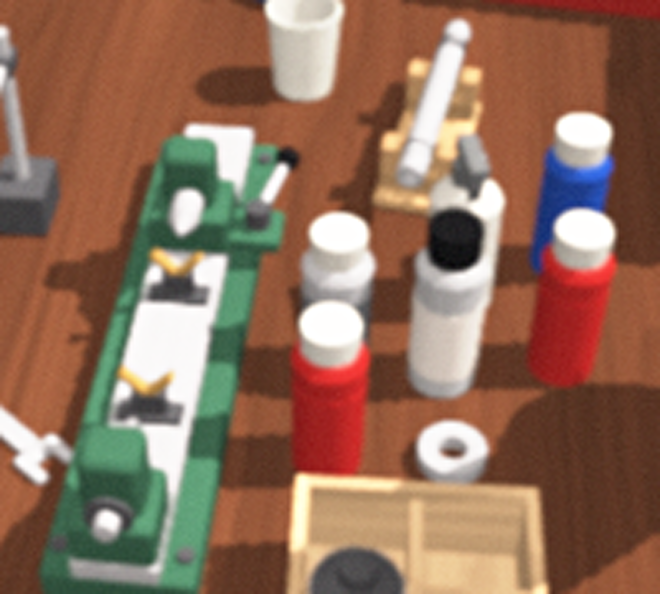

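```bash
cat >> h.py <<'E'
def fit2(M,W):  # rigid 2D: W = R M + c
    M=np.array(M,float);W=np.array(W)[:,:2];a=M-M.mean(0);b=W-W.mean(0)
    th=np.arctan2((a[:,0]*b[:,1]-a[:,1]*b[:,0]).sum(),(a*b).sum())
    R=np.array([[np.cos(th),-np.sin(th)],[np.sin(th),np.cos(th)]])
    return th,R,W.mean(0)-R@M.mean(0),(R@M.T).T+W.mean(0)-R@M.mean(0)-W
def T(x,y):return 130+x/2.5,150+y/2.5
def S(x,y):return 195+x/3.3,110+y/3.3
E
python3 - <<'E'
from h import *
np.set_printoptions(precision=2,suppress=True)
C=[onz("top",*T(*q),75) for q in((35,164),(250,163),(250,307),(31,307))]
th,R,c,e=fit2([(82,121),(82,-121),(-82,-121),(-82,121)],C);print("crate",np.degrees(th),c,e)
im=cv2.imread("pics/top0.png");sd=cv2.imread("pics/side0.png")
def dot(X,col=(255,0,255)):
    for n,i in(("top",im),("side",sd)):
        u=proj(n,X);cv2.circle(i,tuple(int(round(w*16)) for w in u),20,col,-1,cv2.LINE_AA,4)
for x in(-82,82):
    for y in(-121,-39,39,121):dot([*(R@[x,y]+c),75])
print("cells D A C",[R@q+c for q in((39,-78),(-39,78),(-39,-78))])
bl=onz("top",*T(201.5,70),30);br=onz("top",*T(621,88),30);rr=onz("top",*T(624.5,83),45)
ht=onz("top",*T(265,58),95);tt=onz("top",*T(452,68),95)
r1=onz("top",*T(317,62),88);r2=onz("top",*T(429,68),88)
d=(bl-br)[:2];print("bed",bl,br,rr,"yaw",np.degrees(np.arctan2(-d[0],d[1])));print(ht,tt,np.linalg.norm(ht-tt),r1,r2,np.linalg.norm(r1-r2))
g=onz("top",*T(503,60),138);print("grip",g,"hub",onz("top",*T(497,119),85),"ball",onz("top",*T(549,137),85))
print("tri head tip?",tri(S(122,500),T(265,58)),"ball",tri(S(288,158),T(549,137)),"grip",tri(S(190,150),T(503,60)))
a=tri(S(457,35),T(766,272));b=tri(S(412,172),T(566,235));print("axle",a,b,onz("top",*T(769,272),60),onz("top",*T(562,234),60))
print("spray_b",tri(S(340,236),T(405,177)),"spray_a",tri(S(457,228),T(403,252)),"trig body",onz("top",*T(486,268),110))
for X in(ht,tt,r1,r2,g,a,b):dot(X)
crop(im,130,150,450,310,2.5,"pics/o1.png");crop(sd,195,110,395,380,2.2,"pics/o2.png")
E
```

```text
crate 2.008972815851411 [447.72 261.4 ] [[ 1.14 -1.64]
 [ 1.3   0.47]
 [-0.53  1.91]
 [-1.91 -0.73]]
cells D A C [array([489.43, 184.82]), array([406.01, 337.99]), array([411.48, 182.08])]
bed [647.67 210.7   30.  ] [ 640.69 -288.16   30.  ] [ 643.82 -289.13   45.  ] yaw -0.8018780122263571
[650.46 128.88  95.  ] [645.2  -83.17  95.  ] 212.11397771435784 [649.08  70.27  88.  ] [645.9 -57.4  88. ] 127.70857183934326
grip [ 646.7 -136.3  138. ] hub [ 589.89 -136.03   85.  ] ball [ 570.99 -195.22   85.  ]
tri head tip? [663.64 136.65  22.31] ball [ 571.09 -195.19   85.24] grip [ 646.63 -136.78  133.19]
axle [ 426.83 -449.18   53.68] [ 463.39 -219.69   58.56] [ 427.   -450.51   60.  ] [ 463.31 -214.79   60.  ]
spray_b [515.87 -32.45 140.89] spray_a [432.44 -32.   156.28] trig body [ 420.4  -124.13  110.  ]
```

View pics/o2.png

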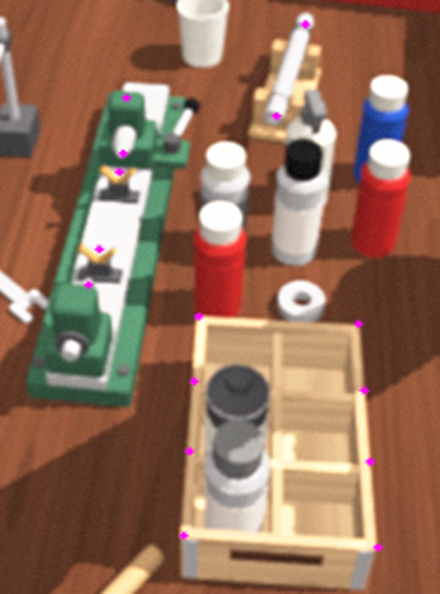

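```bash
python3 -m pendant '[{"dz":-0.6,"roll":-0.08},{"dz":-0.6,"roll":-0.08},{"dz":-0.6,"roll":-0.08},{"dz":-0.4,"roll":-0.08},{},{}]' 20; python3 -m pendant '[{"dx":-0.39,"dy":-0.81},{"dx":-0.39,"dy":-0.81},{"dx":-0.39,"dy":-0.81},{"dx":-0.39,"dy":-0.81},{"dx":-0.39,"dy":-0.81},{"dx":-0.39,"dy":-0.81},{"dx":-0.39,"dy":-0.81},{"dx":-0.39,"dy":-0.81},{"dx":-0.39,"dy":-0.81},{"dx":-0.39,"dy":-0.81},{"dx":-0.39,"dy":-0.81},{"dx":-0.39,"dy":-0.81},{"dx":-0.39,"dy":-0.81},{"dx":-0.39,"dy":-0.81},{"dx":-0.39,"dy":-0.81},{"dx":-0.39,"dy":-0.81},{"dx":-0.39,"dy":-0.81},{"dx":-0.39,"dy":-0.81},{},{}]'
```

```text
schema error: expected keys dx, dy, dz, roll, claw
schema error: expected keys dx, dy, dz, roll, claw
```

```bash
python3 -m pendant '[{"dx":0,"dy":0,"dz":-0.6,"roll":-0.08,"claw":1},{"dx":0,"dy":0,"dz":-0.6,"roll":-0.08,"claw":1},{"dx":0,"dy":0,"dz":-0.6,"roll":-0.08,"claw":1},{"dx":0,"dy":0,"dz":-0.4,"roll":-0.08,"claw":1},{"dx":0,"dy":0,"dz":0,"roll":0,"claw":1},{"dx":0,"dy":0,"dz":0,"roll":0,"claw":1}]' 20
python3 -m pendant '[{"dx":-0.4,"dy":-0.85,"dz":0,"roll":0,"claw":1},{"dx":-0.4,"dy":-0.85,"dz":0,"roll":0,"claw":1},{"dx":-0.4,"dy":-0.85,"dz":0,"roll":0,"claw":1},{"dx":-0.4,"dy":-0.85,"dz":0,"roll":0,"claw":1},{"dx":-0.4,"dy":-0.85,"dz":0,"roll":0,"claw":1},{"dx":-0.4,"dy":-0.85,"dz":0,"roll":0,"claw":1},{"dx":-0.4,"dy":-0.85,"dz":0,"roll":0,"claw":1},{"dx":-0.4,"dy":-0.85,"dz":0,"roll":0,"claw":1},{"dx":-0.4,"dy":-0.85,"dz":0,"roll":0,"claw":1},{"dx":-0.4,"dy":-0.85,"dz":0,"roll":0,"claw":1},{"dx":-0.4,"dy":-0.85,"dz":0,"roll":0,"claw":1},{"dx":-0.4,"dy":-0.85,"dz":0,"roll":0,"claw":1},{"dx":-0.4,"dy":-0.85,"dz":0,"roll":0,"claw":1},{"dx":-0.4,"dy":-0.85,"dz":0,"roll":0,"claw":1},{"dx":-0.4,"dy":-0.85,"dz":0,"roll":0,"claw":1},{"dx":-0.4,"dy":-0.85,"dz":0,"roll":0,"claw":1},{"dx":-0.4,"dy":-0.85,"dz":0,"roll":0,"claw":1},{"dx":-0.4,"dy":-0.85,"dz":0,"roll":0,"claw":1},{"dx":-0.4,"dy":-0.85,"dz":0,"roll":0,"claw":1},{"dx":0,"dy":0,"dz":0,"roll":0,"claw":1}]'
```

```text
t: 0.6
position: [203.8, 617.3, 293.6]
eef_rot: [0.0, 1.0, 0.0, 0.0]
contact_force: [0.2, 1.0, -0.0]
grip_width: 93.9
grip_force: 0.0
t: 2.27
position: [509.5, -36.9, 291.8]
eef_rot: [0.006, 1.0, -0.003, -0.0]
contact_force: [-0.7, 0.1, 0.4]
grip_width: 94.1
grip_force: 0.0
```

```bash
python3 -m pendant '[{"dx":-0.15,"dy":0.11,"dz":0,"roll":0,"claw":1},{"dx":0,"dy":0,"dz":0.6,"roll":0,"claw":0.95},{"dx":0,"dy":0,"dz":0.8,"roll":0,"claw":0.95},{"dx":0,"dy":0,"dz":0.8,"roll":0,"claw":0.95},{"dx":0,"dy":0,"dz":0.8,"roll":0,"claw":0.95},{"dx":0,"dy":0,"dz":0.8,"roll":0,"claw":0.95},{"dx":0,"dy":0,"dz":0.8,"roll":0,"claw":0.95},{"dx":0,"dy":0,"dz":0.5,"roll":0,"claw":0.95},{"dx":0,"dy":0,"dz":0.25,"roll":0,"claw":0.95},{"dx":0,"dy":0,"dz":0,"roll":0,"claw":0.95},{"dx":0,"dy":0,"dz":0,"roll":0,"claw":0.4},{"dx":0,"dy":0,"dz":0,"roll":0,"claw":0.4},{"dx":0,"dy":0,"dz":0,"roll":0,"claw":0.4},{"dx":0,"dy":0,"dz":0,"roll":0,"claw":0.4},{"dx":0,"dy":0,"dz":0,"roll":0,"claw":0.4},{"dx":0,"dy":0,"dz":0,"roll":0,"claw":0.4}]' 20
```

```text
t: 3.6
position: [515.0, -24.4, 80.2]
eef_rot: [-0.0, 1.0, -0.0, 0.001]
contact_force: [0.1, -0.6, 3.5]
grip_width: 54.5
grip_force: 19.6
```

```bash
python3 -m pendant '[{"dx":0,"dy":0,"dz":-0.4,"roll":0,"claw":0.4},{"dx":0,"dy":0,"dz":-0.8,"roll":0,"claw":0.4},{"dx":0,"dy":0,"dz":-0.8,"roll":0,"claw":0.4},{"dx":0,"dy":0,"dz":-0.8,"roll":0,"claw":0.4},{"dx":0,"dy":0,"dz":-0.8,"roll":0,"claw":0.4},{"dx":0,"dy":0,"dz":-0.75,"roll":0,"claw":0.4},{"dx":0,"dy":0,"dz":-0.4,"roll":0,"claw":0.4},{"dx":0.08,"dy":0.4,"dz":0,"roll":0,"claw":0.4},{"dx":0.08,"dy":0.7,"dz":0,"roll":0,"claw":0.4},{"dx":0.08,"dy":0.7,"dz":0,"roll":0,"claw":0.4},{"dx":0.08,"dy":0.7,"dz":0,"roll":0,"claw":0.4},{"dx":0.08,"dy":0.7,"dz":0,"roll":0,"claw":0.4},{"dx":0.08,"dy":0.7,"dz":0,"roll":0,"claw":0.4},{"dx":0.08,"dy":0.7,"dz":0,"roll":0,"claw":0.4},{"dx":0.05,"dy":0.43,"dz":0,"roll":0,"claw":0.4},{"dx":0,"dy":0.2,"dz":0,"roll":0,"claw":0.4},{"dx":0,"dy":0,"dz":0,"roll":0,"claw":0.4},{"dx":0,"dy":0,"dz":0,"roll":0,"claw":0.4},{"dx":0,"dy":0,"dz":0,"roll":0,"claw":0.4}]' 20
```

```text
t: 5.18
position: [490.0, 183.1, 269.4]
eef_rot: [0.001, 1.0, -0.001, -0.0]
contact_force: [0.6, 0.4, -3.0]
grip_width: 54.0
grip_force: 19.6
```

```bash
python3 - <<'E'
from h import *
crop(cams.grab_frame("side"),200,110,400,380,2.2,"pics/s2.png")
E
```

```text
(no output)
```

View pics/s2.png

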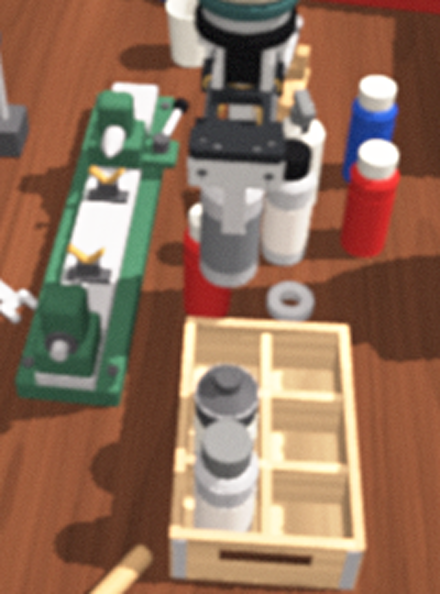

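```bash
python3 -m pendant '[{"dx":0,"dy":0.04,"dz":0.5,"roll":0,"claw":0.4},{"dx":0,"dy":0,"dz":0.7,"roll":0,"claw":0.4},{"dx":0,"dy":0,"dz":0.7,"roll":0,"claw":0.4},{"dx":0,"dy":0,"dz":0.7,"roll":0,"claw":0.4},{"dx":0,"dy":0,"dz":0.7,"roll":0,"claw":0.4},{"dx":0,"dy":0,"dz":0.6,"roll":0,"claw":0.4},{"dx":0,"dy":0,"dz":0.3,"roll":0,"claw":0.4},{"dx":0,"dy":0,"dz":0.2,"roll":0,"claw":0.4},{"dx":0,"dy":0,"dz":0.1,"roll":0,"claw":0.4},{"dx":0,"dy":0,"dz":0,"roll":0,"claw":0.4},{"dx":0,"dy":0,"dz":0,"roll":0,"claw":0.4}]' 20
python3 -m pendant '[{"dx":0,"dy":0,"dz":0,"roll":0,"claw":0.68},{"dx":0,"dy":0,"dz":0,"roll":0,"claw":0.68},{"dx":0,"dy":0,"dz":0,"roll":0,"claw":0.68},{"dx":0,"dy":0,"dz":-0.4,"roll":0,"claw":0.68},{"dx":0,"dy":0,"dz":-0.8,"roll":0,"claw":0.68},{"dx":0,"dy":0,"dz":-0.8,"roll":0,"claw":0.68},{"dx":0,"dy":0,"dz":-0.8,"roll":0,"claw":0.9},{"dx":0,"dy":0,"dz":-0.8,"roll":0,"claw":0.9},{"dx":0.1,"dy":-0.5,"dz":-0.6,"roll":0,"claw":0.9},{"dx":0.2,"dy":-0.8,"dz":0,"roll":0,"claw":0.9},{"dx":0.2,"dy":-0.8,"dz":0,"roll":0,"claw":0.9},{"dx":0.2,"dy":-0.8,"dz":0,"roll":0,"claw":0.9},{"dx":0.2,"dy":-0.8,"dz":0,"roll":0,"claw":0.9},{"dx":0.2,"dy":-0.8,"dz":0,"roll":0,"claw":0.9},{"dx":0.2,"dy":-0.8,"dz":0,"roll":0,"claw":0.9},{"dx":0.13,"dy":-0.1,"dz":0,"roll":0,"claw":0.9},{"dx":0,"dy":0,"dz":0,"roll":0,"claw":0.9},{"dx":0,"dy":0,"dz":0,"roll":0,"claw":0.9},{"dx":0,"dy":0,"dz":0,"roll":0,"claw":0.9}]'
```

```text
t: 6.15
position: [490.6, 186.5, 90.2]
eef_rot: [-0.0, 1.0, 0.0, 0.001]
contact_force: [0.6, 0.7, -1.8]
grip_width: 53.6
grip_force: 19.6
t: 7.73
position: [433.6, -27.7, 257.7]
eef_rot: [-0.002, 1.0, 0.0, 0.001]
contact_force: [-0.9, -0.1, -0.0]
grip_width: 84.5
grip_force: 0.0
```

```bash
python3 - <<'E'
from h import *
crop(cams.grab_frame("side"),200,110,400,380,2.2,"pics/s3.png")
E
```

```text
(no output)
```

View pics/s3.png

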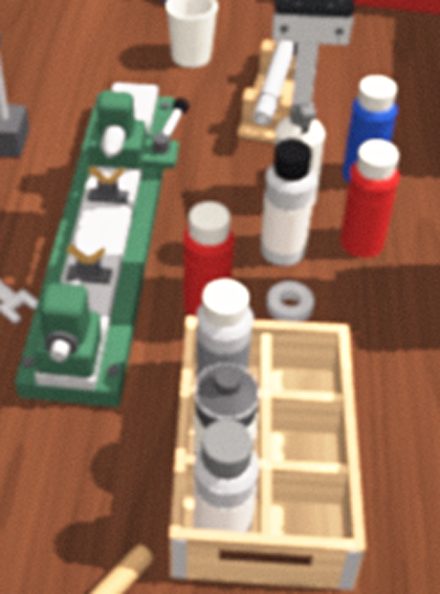

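```bash
python3 -m pendant '[{"dx":0.04,"dy":-0.1,"dz":0.4,"roll":0,"claw":0.9},{"dx":0,"dy":0,"dz":0.8,"roll":0,"claw":0.9},{"dx":0,"dy":0,"dz":0.8,"roll":0,"claw":0.9},{"dx":0,"dy":0,"dz":0.8,"roll":0,"claw":0.9},{"dx":0,"dy":0,"dz":0.8,"roll":0,"claw":0.9},{"dx":0,"dy":0,"dz":0.6,"roll":0,"claw":0.9},{"dx":0,"dy":0,"dz":0.3,"roll":0,"claw":0.9},{"dx":0,"dy":0,"dz":0,"roll":0,"claw":0.9},{"dx":0,"dy":0,"dz":0,"roll":0,"claw":0.4},{"dx":0,"dy":0,"dz":0,"roll":0,"claw":0.4},{"dx":0,"dy":0,"dz":0,"roll":0,"claw":0.4},{"dx":0,"dy":0,"dz":0,"roll":0,"claw":0.4},{"dx":0,"dy":0,"dz":0,"roll":0,"claw":0.4},{"dx":0,"dy":0,"dz":0,"roll":0,"claw":0.4}]' 20
python3 -m pendant '[{"dx":0,"dy":0,"dz":-0.4,"roll":0,"claw":0.4},{"dx":0,"dy":0,"dz":-0.8,"roll":0,"claw":0.4},{"dx":0,"dy":0,"dz":-0.8,"roll":0,"claw":0.4},{"dx":0,"dy":0,"dz":-0.8,"roll":0,"claw":0.4},{"dx":0,"dy":0,"dz":-0.8,"roll":0,"claw":0.4},{"dx":0,"dy":0.3,"dz":-0.4,"roll":0,"claw":0.4},{"dx":0.05,"dy":0.75,"dz":0,"roll":0,"claw":0.4},{"dx":0.05,"dy":0.75,"dz":0,"roll":0,"claw":0.4},{"dx":0.05,"dy":0.75,"dz":0,"roll":0,"claw":0.4},{"dx":0.05,"dy":0.75,"dz":0,"roll":0,"claw":0.4},{"dx":0.05,"dy":0.75,"dz":0,"roll":0,"claw":0.4},{"dx":0.05,"dy":0.75,"dz":0,"roll":0,"claw":0.4},{"dx":0.05,"dy":0.75,"dz":0,"roll":0,"claw":0.4},{"dx":0.05,"dy":0.75,"dz":0,"roll":0,"claw":0.4},{"dx":0.05,"dy":0.75,"dz":0,"roll":0,"claw":0.4},{"dx":0.05,"dy":0.75,"dz":0,"roll":0,"claw":0.4},{"dx":0.05,"dy":0.75,"dz":0,"roll":0,"claw":0.4},{"dx":0.05,"dy":0.5,"dz":0,"roll":0,"claw":0.4},{"dx":0,"dy":0,"dz":0,"roll":0,"claw":0.4},{"dx":0,"dy":0,"dz":0,"roll":0,"claw":0.4}]' 20
```

```text
t: 8.95
position: [431.9, -33.1, 78.2]
eef_rot: [-0.001, 1.0, 0.0, 0.001]
contact_force: [0.2, 1.2, 5.5]
grip_width: 52.8
grip_force: 20.0
t: 10.62
position: [405.9, 329.3, 236.9]
eef_rot: [-0.002, 1.0, -0.001, -0.001]
contact_force: [0.6, -0.8, -2.8]
grip_width: 52.8
grip_force: 20.0
```

```bash
python3 -m pendant '[{"dx":0,"dy":0.22,"dz":0.1,"roll":0,"claw":0.4},{"dx":0,"dy":0,"dz":0.7,"roll":0,"claw":0.4},{"dx":0,"dy":0,"dz":0.8,"roll":0,"claw":0.4},{"dx":0,"dy":0,"dz":0.8,"roll":0,"claw":0.4},{"dx":0,"dy":0,"dz":0.7,"roll":0,"claw":0.4},{"dx":0,"dy":0,"dz":0.35,"roll":0,"claw":0.4},{"dx":0,"dy":0,"dz":0.2,"roll":0,"claw":0.4},{"dx":0,"dy":0,"dz":0.06,"roll":0,"claw":0.4},{"dx":0,"dy":0,"dz":0,"roll":0,"claw":0.4},{"dx":0,"dy":0,"dz":0,"roll":0,"claw":0.4}]' 20
python3 -m pendant '[{"dx":0,"dy":0,"dz":0,"roll":0,"claw":0.68},{"dx":0,"dy":0,"dz":0,"roll":0,"claw":0.68},{"dx":0,"dy":0,"dz":0,"roll":0,"claw":0.68},{"dx":0,"dy":0,"dz":-0.4,"roll":0,"claw":0.68},{"dx":0,"dy":0,"dz":-0.8,"roll":0,"claw":0.68},{"dx":0,"dy":0,"dz":-0.8,"roll":0,"claw":0.68},{"dx":0,"dy":0,"dz":-0.8,"roll":0,"claw":0.9},{"dx":0,"dy":0,"dz":-0.8,"roll":0,"claw":0.9},{"dx":0,"dy":-0.3,"dz":-0.6,"roll":0,"claw":0.9},{"dx":0,"dy":-0.8,"dz":0,"roll":0,"claw":0.9},{"dx":0,"dy":-0.8,"dz":0,"roll":0,"claw":0.9},{"dx":0,"dy":-0.8,"dz":0,"roll":0,"claw":0.9},{"dx":0,"dy":-0.8,"dz":0,"roll":0,"claw":0.9},{"dx":0,"dy":-0.8,"dz":0,"roll":0,"claw":0.9},{"dx":0,"dy":-0.8,"dz":0,"roll":0,"claw":0.9},{"dx":0,"dy":0,"dz":0,"roll":0,"claw":0.9},{"dx":0,"dy":0,"dz":0,"roll":0,"claw":0.9}]'
```

```text
t: 11.45
position: [407.7, 337.8, 90.0]
eef_rot: [-0.0, 1.0, 0.001, 0.001]
contact_force: [-0.4, 0.4, -2.7]
grip_width: 52.9
grip_force: 20.0
t: 12.87
position: [407.3, 132.1, 257.8]
eef_rot: [0.001, 1.0, 0.0, 0.001]
contact_force: [0.2, 0.6, 0.5]
grip_width: 84.6
grip_force: 0.0
```

```bash
python3 - <<'E'
from h import *
a=cams.grab_frame("side");b=cams.grab_frame("top")
cv2.imwrite("pics/s4s.png",a);cv2.imwrite("pics/s4t.png",b)
a=cv2.resize(a[110:380,200:400],None,fx=2.2,fy=2.2);b=cv2.resize(b[150:390,280:400],None,fx=2.475,fy=2.475)
cv2.imwrite("pics/s4.png",np.hstack([a,b]))
E
```

```text
(no output)
```

View pics/s4.png

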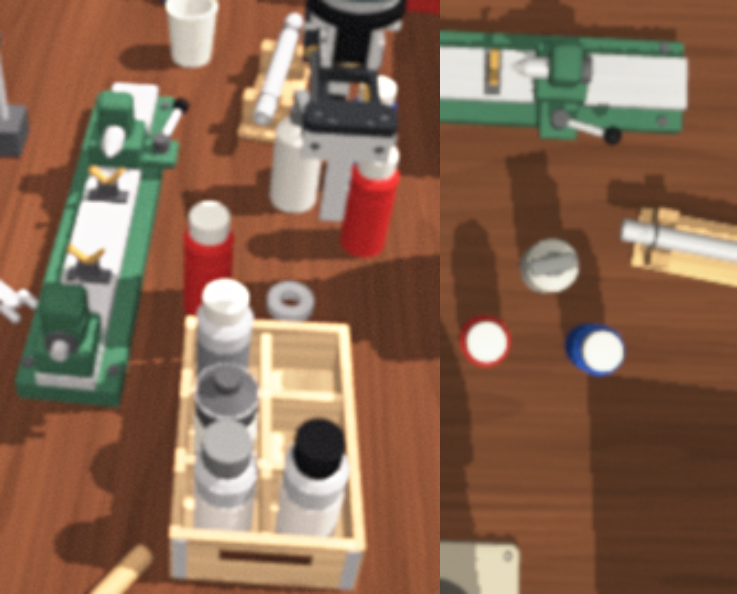

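```bash
python3 - <<'E'
from h import *
np.set_printoptions(precision=1,suppress=True)
for c in((420,-124),(424,-122)):
  for z in(0,110): print(c,z,proj("side",[*c,z]),proj("side",[c[0]-29,c[1],z])[0],proj("side",[c[0]+29,c[1],z])[0],"front",proj("side",[c[0],c[1]+29,z])[1],"top",proj("top",[*c,z]),proj("top",[c[0]+29,c[1],z])[1],proj("top",[c[0]-29,c[1],z])[1])
h=cv2.cvtColor(cv2.imread("pics/s4t.png"),cv2.COLOR_BGR2HSV)[230:285,300:350]
m=((h[...,1]<70)&(h[...,2]>110)).astype(np.uint8)
n,l,st,ce=cv2.connectedComponentsWithStats(m);print(st,ce+[300,230])
E
```

```text
(420, -124) 0 [333.3 200.5] 343.7210037691835 323.00794471807194 front 207.648584066183 top [320.9 258.5] 248.76181004495413 268.37434378966077
(420, -124) 110 [336.8 170.2] 347.8690429960899 325.7847186968326 front 177.24086951773734 top [324.4 257.3] 246.72201948952255 268.03300794620037
(424, -122) 0 [331.9 200.9] 342.2922946069026 321.5659860152228 front 208.0542010915379 top [320.3 257.2] 247.3977241657137 266.9948775598494
(424, -122) 110 [335.3 170.6] 346.3504746437029 324.2510796895114 front 177.64359592862795 top [323.6 255.9] 245.2405699232247 266.5333934363694
[[   0    0   50   55 2330]
 [  13   16   23   22  386]
 [   0   50    6    5   22]
 [  41   53    9    2   12]] [[324.6 256.6]
 [324.5 257.2]
 [301.9 282.4]
 [345.  283.8]]
```

```bash
python3 -m pendant '[{"dx":-0.1,"dy":-0.4,"dz":0,"roll":0,"claw":0.9},{"dx":-0.1,"dy":-0.8,"dz":0,"roll":0,"claw":0.9},{"dx":-0.13,"dy":-0.8,"dz":0,"roll":0,"claw":0.9},{"dx":0,"dy":-0.8,"dz":0,"roll":0,"claw":0.9},{"dx":0,"dy":-0.8,"dz":0,"roll":0,"claw":0.9},{"dx":0,"dy":-0.8,"dz":0,"roll":0,"claw":0.9},{"dx":0,"dy":-0.8,"dz":0,"roll":0,"claw":0.9},{"dx":0,"dy":-0.8,"dz":0,"roll":0,"claw":0.9},{"dx":0,"dy":-0.4,"dz":0,"roll":0,"claw":0.9},{"dx":0,"dy":0,"dz":0,"roll":0,"claw":0.9},{"dx":0,"dy":0,"dz":0,"roll":0,"claw":0.9}]' 20
python3 -m pendant '[{"dx":0,"dy":0,"dz":0.4,"roll":0,"claw":0.9},{"dx":0,"dy":0,"dz":0.8,"roll":0,"claw":0.9},{"dx":0,"dy":0,"dz":0.8,"roll":0,"claw":0.9},{"dx":0,"dy":0,"dz":0.8,"roll":0,"claw":0.9},{"dx":0,"dy":0,"dz":0.8,"roll":0,"claw":0.9},{"dx":0,"dy":0,"dz":0.6,"roll":0,"claw":0.9},{"dx":0,"dy":0,"dz":0.35,"roll":0,"claw":0.9},{"dx":0,"dy":0,"dz":0,"roll":0,"claw":0.9},{"dx":0,"dy":0,"dz":0,"roll":0,"claw":0.4},{"dx":0,"dy":0,"dz":0,"roll":0,"claw":0.4},{"dx":0,"dy":0,"dz":0,"roll":0,"claw":0.4},{"dx":0,"dy":0,"dz":0,"roll":0,"claw":0.4},{"dx":0,"dy":0,"dz":0,"roll":0,"claw":0.4},{"dx":0,"dy":0,"dz":0,"roll":0,"claw":0.4}]' 20
```

```text
t: 13.88
position: [421.2, -121.6, 257.0]
eef_rot: [-0.001, 1.0, 0.0, 0.0]
contact_force: [0.8, -0.3, -0.1]
grip_width: 84.7
grip_force: 0.0
t: 15.05
position: [421.6, -122.7, 76.0]
eef_rot: [-0.001, 1.0, -0.0, 0.001]
contact_force: [-0.5, 0.1, 7.3]
grip_width: 57.3
grip_force: 20.0
```

```bash
python3 -m pendant '[{"dx":0,"dy":0,"dz":-0.4,"roll":0,"claw":0.4},{"dx":0,"dy":0,"dz":-0.8,"roll":0,"claw":0.4},{"dx":0,"dy":0,"dz":-0.8,"roll":0,"claw":0.4},{"dx":0,"dy":0,"dz":-0.8,"roll":0,"claw":0.4},{"dx":0,"dy":0,"dz":-0.8,"roll":0,"claw":0.4},{"dx":0,"dy":0.3,"dz":-0.4,"roll":0,"claw":0.4},{"dx":0.05,"dy":0.75,"dz":0,"roll":0,"claw":0.4},{"dx":0.05,"dy":0.75,"dz":0,"roll":0,"claw":0.4},{"dx":0.05,"dy":0.75,"dz":0,"roll":0,"claw":0.4},{"dx":0.05,"dy":0.75,"dz":0,"roll":0,"claw":0.4},{"dx":0.05,"dy":0.75,"dz":0,"roll":0,"claw":0.4},{"dx":0,"dy":0.75,"dz":0,"roll":0,"claw":0.4},{"dx":0,"dy":0.75,"dz":0,"roll":0,"claw":0.4},{"dx":0,"dy":0.75,"dz":0,"roll":0,"claw":0.4},{"dx":0,"dy":0.75,"dz":0,"roll":0,"claw":0.4},{"dx":0,"dy":0.57,"dz":0,"roll":0,"claw":0.4},{"dx":0,"dy":0,"dz":0,"roll":0,"claw":0.4},{"dx":0,"dy":0,"dz":0,"roll":0,"claw":0.4},{"dx":0,"dy":0,"dz":0,"roll":0,"claw":0.4}]' 20
python3 -m pendant '[{"dx":0,"dy":0,"dz":0.4,"roll":0,"claw":0.4},{"dx":0,"dy":0,"dz":0.7,"roll":0,"claw":0.4},{"dx":0,"dy":0,"dz":0.7,"roll":0,"claw":0.4},{"dx":0,"dy":0,"dz":0.7,"roll":0,"claw":0.4},{"dx":0,"dy":0,"dz":0.6,"roll":0,"claw":0.4},{"dx":0,"dy":0,"dz":0.4,"roll":0,"claw":0.4},{"dx":0,"dy":0,"dz":0.2,"roll":0,"claw":0.4},{"dx":0,"dy":0,"dz":0.05,"roll":0,"claw":0.4},{"dx":0,"dy":0,"dz":0,"roll":0,"claw":0.4},{"dx":0,"dy":0,"dz":0,"roll":0,"claw":0.4}]' 20
```

```text
t: 16.63
position: [409.5, 181.2, 234.8]
eef_rot: [-0.0, 1.0, -0.001, -0.001]
contact_force: [-0.4, -0.5, -3.3]
grip_width: 57.3
grip_force: 20.0
t: 17.47
position: [411.1, 182.2, 85.9]
eef_rot: [-0.0, 1.0, 0.0, 0.001]
contact_force: [0.5, 0.4, -1.7]
grip_width: 57.1
grip_force: 20.0
```

```bash
python3 -m pendant '[{"dx":0,"dy":0,"dz":0,"roll":0,"claw":0.72},{"dx":0,"dy":0,"dz":0,"roll":0,"claw":0.72},{"dx":0,"dy":0,"dz":0,"roll":0,"claw":0.72},{"dx":0,"dy":0,"dz":-0.4,"roll":0,"claw":0.72},{"dx":0,"dy":0,"dz":-0.8,"roll":0,"claw":0.72},{"dx":0,"dy":0,"dz":-0.8,"roll":0,"claw":0.72},{"dx":0,"dy":0,"dz":-0.8,"roll":0,"claw":0.72},{"dx":0,"dy":0,"dz":-0.8,"roll":0,"claw":0.72},{"dx":0,"dy":0,"dz":-0.4,"roll":0,"claw":0.72},{"dx":0,"dy":0,"dz":0,"roll":0,"claw":0.72}]'
python3 -m pendant '[{"dx":-0.42,"dy":-0.57,"dz":0,"roll":0,"claw":0.72},{"dx":-0.42,"dy":-0.57,"dz":0,"roll":0,"claw":0.72},{"dx":-0.42,"dy":-0.57,"dz":0,"roll":0,"claw":0.72},{"dx":-0.42,"dy":-0.57,"dz":0,"roll":0,"claw":0.72},{"dx":-0.42,"dy":-0.57,"dz":0,"roll":0,"claw":0.72},{"dx":-0.42,"dy":-0.57,"dz":0,"roll":0,"claw":0.72},{"dx":-0.42,"dy":-0.57,"dz":0,"roll":0,"claw":0.72},{"dx":-0.42,"dy":-0.57,"dz":0,"roll":0,"claw":0.72},{"dx":-0.42,"dy":-0.57,"dz":0,"roll":0,"claw":0.72},{"dx":-0.42,"dy":-0.57,"dz":0,"roll":0,"claw":0.72},{"dx":-0.42,"dy":-0.57,"dz":0,"roll":0,"claw":0.72},{"dx":-0.42,"dy":-0.57,"dz":0,"roll":0,"claw":0.72},{"dx":-0.42,"dy":-0.57,"dz":0,"roll":0,"claw":0.72},{"dx":-0.42,"dy":-0.57,"dz":0,"roll":0,"claw":0.72},{"dx":0,"dy":0,"dz":0,"roll":0,"claw":0.72},{"dx":0,"dy":0,"dz":0,"roll":0,"claw":0.72},{"dx":0,"dy":0,"dz":0,"roll":0,"claw":0.72}]'
python3 - <<'E'
from h import *
a=cams.grab_frame("side");b=cams.grab_frame("top")
cv2.imwrite("pics/s5s.png",a);cv2.imwrite("pics/s5t.png",b)
a=cv2.resize(a[110:380,200:400],None,fx=2.2,fy=2.2);b=cv2.resize(b[150:390,130:270],None,fx=2.475,fy=2.475)
cv2.imwrite("pics/s5.png",np.hstack([a,b]))
E
```

```text
t: 18.3
position: [412.6, 183.5, 249.1]
eef_rot: [-0.001, 1.0, 0.002, 0.004]
contact_force: [-0.0, 0.9, -0.4]
grip_width: 67.6
grip_force: 0.0
t: 19.72
position: [645.0, -135.6, 244.0]
eef_rot: [-0.001, 1.0, 0.001, -0.001]
contact_force: [0.7, -0.3, -0.1]
grip_width: 68.0
grip_force: 0.0
```

View pics/s5.png

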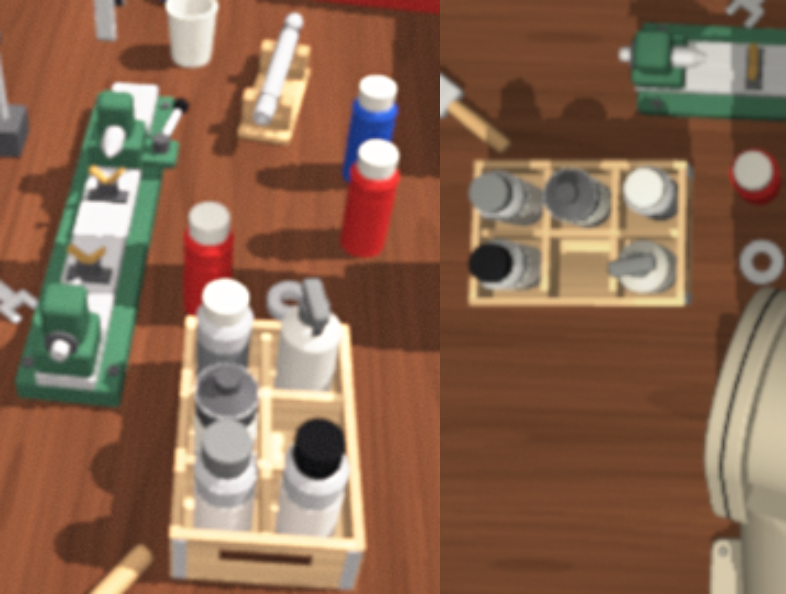

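```bash
python3 -m pendant '[{"dx":-0.04,"dy":0,"dz":0.4,"roll":0,"claw":0.72},{"dx":0,"dy":0,"dz":0.7,"roll":0,"claw":0.72},{"dx":0,"dy":0,"dz":0.7,"roll":0,"claw":0.72},{"dx":0,"dy":0,"dz":0.7,"roll":0,"claw":0.72},{"dx":0,"dy":0,"dz":0.5,"roll":0,"claw":0.72},{"dx":0,"dy":0,"dz":0.3,"roll":0,"claw":0.72},{"dx":0,"dy":0,"dz":0.05,"roll":0,"claw":0.72},{"dx":0,"dy":0,"dz":0,"roll":0,"claw":0.25},{"dx":0,"dy":0,"dz":0,"roll":0,"claw":0.25},{"dx":0,"dy":0,"dz":0,"roll":0,"claw":0.25},{"dx":0,"dy":0,"dz":0,"roll":0,"claw":0.25},{"dx":0,"dy":0,"dz":0,"roll":0,"claw":0.25},{"dx":0,"dy":0,"dz":0,"roll":0,"claw":0.25}]' 15
```

```text
t: 20.9
position: [648.0, -136.5, 112.1]
eef_rot: [-0.0, 1.0, 0.0, 0.001]
contact_force: [-1.0, -0.1, 3.7]
grip_width: 36.2
grip_force: 15.0
```

```bash
python3 -m pendant '[{"dx":0,"dy":-0.1,"dz":0,"roll":0,"claw":0.25},{"dx":0,"dy":-0.2,"dz":0,"roll":0,"claw":0.25},{"dx":0.01,"dy":-0.2,"dz":0,"roll":0,"claw":0.25},{"dx":0,"dy":-0.2,"dz":0,"roll":0,"claw":0.25},{"dx":0.01,"dy":-0.2,"dz":0,"roll":0,"claw":0.25},{"dx":0,"dy":-0.2,"dz":0,"roll":0,"claw":0.25},{"dx":0.01,"dy":-0.2,"dz":0,"roll":0,"claw":0.25},{"dx":0,"dy":-0.2,"dz":0,"roll":0,"claw":0.25},{"dx":0,"dy":-0.2,"dz":0,"roll":0,"claw":0.25},{"dx":0,"dy":-0.1,"dz":0,"roll":0,"claw":0.25},{"dx":0,"dy":0,"dz":0,"roll":0,"claw":0.25}]'
```

```text
t: 21.82
position: [646.7, -209.1, 112.0]
eef_rot: [-0.0, 1.0, 0.0, 0.001]
contact_force: [0.1, 1.1, 4.1]
grip_width: 36.5
grip_force: 14.9
```

```bash
python3 -m pendant '[{"dx":0,"dy":-0.08,"dz":0,"roll":0,"claw":0.25},{"dx":0,"dy":-0.08,"dz":0,"roll":0,"claw":0.25},{"dx":0,"dy":0,"dz":0,"roll":0,"claw":0.25},{"dx":0,"dy":0,"dz":0,"roll":0,"claw":0.25}]'
```

```text
t: 22.15
position: [646.6, -214.3, 112.1]
eef_rot: [-0.001, 1.0, 0.001, 0.0]
contact_force: [-0.6, 1.1, 5.6]
grip_width: 35.5
grip_force: 15.0
```

```bash
python3 -m pendant '[{"dx":0,"dy":0,"dz":0,"roll":0,"claw":0.7},{"dx":0,"dy":0,"dz":0,"roll":0,"claw":0.7},{"dx":0,"dy":0,"dz":0,"roll":0,"claw":0.7},{"dx":0,"dy":0,"dz":-0.4,"roll":0,"claw":0.7},{"dx":0,"dy":0,"dz":-0.8,"roll":0,"claw":0.7},{"dx":0,"dy":0,"dz":-0.8,"roll":0,"claw":0.7},{"dx":0,"dy":0,"dz":-0.6,"roll":0,"claw":0.7},{"dx":0,"dy":0,"dz":0,"roll":0,"claw":0.7}]'
python3 - <<'E'
from h import *
print(env.state()["joint_positions"])
a=cams.grab_frame("side");b=cams.grab_frame("top")
cv2.imwrite("pics/s6s.png",a);cv2.imwrite("pics/s6t.png",b)
a=cv2.resize(a[100:260,240:370],None,fx=3,fy=3);b=cv2.resize(b[140:300,200:450],None,fx=3,fy=3)
cv2.imwrite("pics/s6.png",b)
h=cv2.cvtColor(cv2.imread("pics/top0.png"),cv2.COLOR_BGR2HSV)[232:272,345:445]
m=((h[...,1]<45)&(h[...,2]>120)).astype(np.uint8)
n,l,st,ce=cv2.connectedComponentsWithStats(m);k=1+st[1:,4].argmax();ys,xs=np.where(l==k)
q=np.c_[xs+345,ys+232].astype(np.float32);print(st[k]);c,s,an=cv2.minAreaRect(q);print(c,s,an)
vx=cv2.fitLine(q,cv2.DIST_HUBER,0,.01,.01).ravel();d=vx[:2]*np.sign(vx[0]);t=(q-vx[2:])@d
for z in(60,66):
    A=onz("top",*(vx[2:]+d*t.min()),z);B=onz("top",*(vx[2:]+d*t.max()),z);print(z,A,B,np.linalg.norm(A-B),(A+B)/2,np.degrees(np.arctan2((A-B)[0],(A-B)[1])))
E
```

```text
t: 22.82
position: [649.2, -217.1, 220.7]
eef_rot: [-0.0, 1.0, -0.002, 0.005]
contact_force: [0.4, -0.2, 0.9]
grip_width: 66.1
grip_force: 0.0
[ 0.14459072  0.6737552   0.24852675  1.40665923 -0.17465142  1.0728247
  1.9945264 ]
[  8   7  85  24 690]
(395.1346130371094, 250.82691955566406) (86.09497833251953, 8.629110336303711) 11.309932708740234
60 [ 467.20490568 -209.51596005   60.        ] [ 426.17856429 -449.8864078    60.        ] 243.84649442311624 [ 446.69173499 -329.70118393   60.        ] 9.685887770972586
66 [ 466.78754267 -208.5941269    66.        ] [ 425.94925188 -447.86279944   66.        ] 242.72878621068764 [ 446.36839728 -328.22846317   66.        ] 9.685887770972577
```

View pics/s6.png

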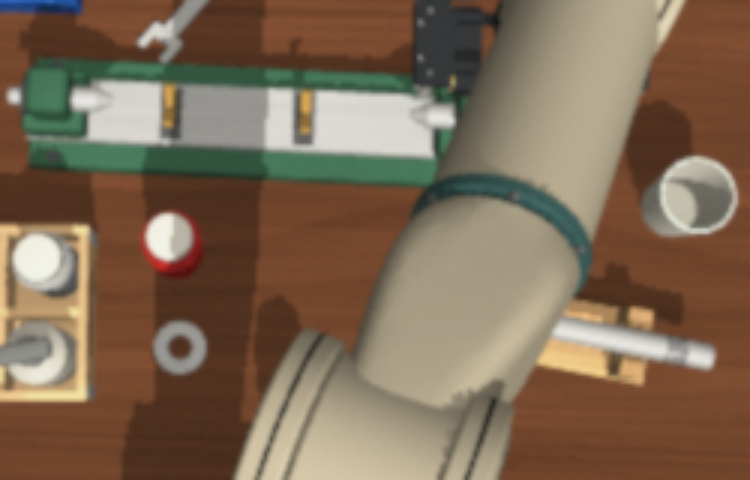

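```bash
python3 -m pendant '[{"dx":0,"dy":0,"dz":0,"roll":0.12,"claw":0.7},{"dx":0,"dy":0,"dz":0,"roll":0.12,"claw":0.7},{"dx":0,"dy":0,"dz":0,"roll":0.12,"claw":0.7},{"dx":0,"dy":0,"dz":0,"roll":0.12,"claw":0.7},{"dx":0,"dy":0,"dz":0,"roll":0.12,"claw":0.7},{"dx":0,"dy":0,"dz":0,"roll":0.12,"claw":0.7},{"dx":0,"dy":0,"dz":0,"roll":0.12,"claw":0.7},{"dx":0,"dy":0,"dz":0,"roll":0.12,"claw":0.7},{"dx":0,"dy":0,"dz":0,"roll":0.12,"claw":0.7},{"dx":0,"dy":0,"dz":0,"roll":0.12,"claw":0.7},{"dx":0,"dy":0,"dz":0,"roll":0.12,"claw":0.7},{"dx":0,"dy":0,"dz":0,"roll":0.12,"claw":0.7},{"dx":0,"dy":0,"dz":0,"roll":0.12,"claw":0.7},{"dx":0,"dy":0,"dz":0,"roll":0.12,"claw":0.7},{"dx":0,"dy":0,"dz":0,"roll":0,"claw":0.7},{"dx":0,"dy":0,"dz":0,"roll":0,"claw":0.7}]'
python3 - <<'E'
from h import *
np.set_printoptions(precision=2,suppress=True)
s=env.state();print(s["position"],s["eef_rot"],s["joint_positions"][6])
im=cv2.imread("pics/top0.png").astype(float)
L=[]
for u in range(358,436):
    v0=T(0,234+(u*2.5-325-562)*38/207)[1]
    r=np.arange(int(v0)-6,int(v0)+8);b=im[r,u];sat=b.max(1)-b.min(1);w=np.clip(b[:,0]-120,0,None)  # blue channel: grey bright, wood dark
    L.append((u,(w*r).sum()/w.sum(),w.sum()))
L=np.array(L);p=np.polyfit(L[:,0],L[:,1],1)
for _ in range(3):
    k=abs(np.polyval(p,L[:,0])-L[:,1])<0.7;p=np.polyfit(L[k,0],L[k,1],1)
print(p,k.sum(),np.degrees(np.arctan(p[0])))
for (u0,u1) in((354.8,437.6),):
    A=onz("top",u0,np.polyval(p,u0),63);B=onz("top",u1,np.polyval(p,u1),63);print(A,B,np.linalg.norm(A-B),(A+B)/2,np.degrees(np.arctan2((A-B)[0],(A-B)[1])))
E
```

```text
t: 24.25
position: [645.4, -214.8, 213.2]
eef_rot: [0.743, 0.669, -0.001, -0.001]
contact_force: [0.5, -0.2, 0.0]
grip_width: 65.7
grip_force: 0.0
[ 645.37 -214.75  213.22] [ 0.74  0.67 -0.   -0.  ] 0.5853143854629761
[  0.2  173.95] 76 11.058836901736242
[ 463.97 -214.31   63.  ] [ 424.96 -449.47   63.  ] 238.373207854581 [ 444.47 -331.89   63.  ] 9.41780635174853
```

```bash
python3 -m pendant '[{"dx":0,"dy":0,"dz":0,"roll":0.058,"claw":0.7},{"dx":-0.37,"dy":-0.45,"dz":0,"roll":0,"claw":0.7},{"dx":-0.37,"dy":-0.45,"dz":0,"roll":0,"claw":0.7},{"dx":-0.37,"dy":-0.45,"dz":0,"roll":0,"claw":0.7},{"dx":-0.37,"dy":-0.45,"dz":0,"roll":0,"claw":0.7},{"dx":-0.37,"dy":-0.45,"dz":0,"roll":0,"claw":0.7},{"dx":-0.37,"dy":-0.45,"dz":0,"roll":0,"claw":0.7},{"dx":-0.37,"dy":-0.45,"dz":0,"roll":0,"claw":0.7},{"dx":-0.37,"dy":-0.45,"dz":0,"roll":0,"claw":0.7},{"dx":-0.37,"dy":-0.45,"dz":0,"roll":0,"claw":0.7},{"dx":-0.37,"dy":-0.42,"dz":0,"roll":0,"claw":0.7},{"dx":0,"dy":0,"dz":0,"roll":0,"claw":0.7},{"dx":0,"dy":0,"dz":0,"roll":0,"claw":0.7},{"dx":0,"dy":0,"dz":0,"roll":0,"claw":0.7},{"dx":0,"dy":0,"dz":0,"roll":0,"claw":0.7}]'
python3 - <<'E'
from h import *
s=env.state();print(s["position"],s["eef_rot"],s["joint_positions"])
E
```

```text
t: 25.5
position: [446.6, -330.5, 214.7]
eef_rot: [0.762, 0.647, 0.0, -0.0]
contact_force: [1.0, 0.5, 0.1]
grip_width: 65.6
grip_force: 0.0
[ 446.64594171 -330.45686303  214.65367354] [ 7.62297585e-01  6.47226612e-01  2.09576269e-04 -2.45300216e-04] [ 0.12352353  0.57754912  0.73160417  1.78638804 -0.46294401  0.95742666
  0.88545565]
```

```bash
python3 -m pendant '[{"dx":-0.03,"dy":-0.04,"dz":0.4,"roll":0,"claw":0.7},{"dx":0,"dy":0,"dz":0.8,"roll":0,"claw":0.7},{"dx":0,"dy":0,"dz":0.8,"roll":0,"claw":0.7},{"dx":0,"dy":0,"dz":0.8,"roll":0,"claw":0.7},{"dx":0,"dy":0,"dz":0.7,"roll":0,"claw":0.7},{"dx":0,"dy":0,"dz":0.5,"roll":0,"claw":0.7},{"dx":0,"dy":0,"dz":0.3,"roll":0,"claw":0.7},{"dx":0,"dy":0,"dz":0.04,"roll":0,"claw":0.7},{"dx":0,"dy":0,"dz":0,"roll":0,"claw":0.7},{"dx":0,"dy":0,"dz":0,"roll":0,"claw":0.15},{"dx":0,"dy":0,"dz":0,"roll":0,"claw":0.15},{"dx":0,"dy":0,"dz":0,"roll":0,"claw":0.15},{"dx":0,"dy":0,"dz":0,"roll":0,"claw":0.15},{"dx":0,"dy":0,"dz":0,"roll":0,"claw":0.15},{"dx":0,"dy":0,"dz":0,"roll":0,"claw":0.15},{"dx":0,"dy":0,"dz":0,"roll":0,"claw":0.15},{"dx":0,"dy":0,"dz":0,"roll":0,"claw":0.15}]' 30
```

```text
t: 26.92
position: [446.3, -332.9, 42.1]
eef_rot: [0.763, 0.646, 0.001, 0.002]
contact_force: [4.5, 0.3, -0.0]
grip_width: 24.1
grip_force: 30.0
```

```bash
python3 -m pendant '[{"dx":0,"dy":0,"dz":-0.2,"roll":0,"claw":0.15},{"dx":0,"dy":0,"dz":-0.5,"roll":0,"claw":0.15},{"dx":0,"dy":0,"dz":-0.7,"roll":0,"claw":0.15},{"dx":0,"dy":0,"dz":-0.7,"roll":0,"claw":0.15},{"dx":0,"dy":0,"dz":-0.7,"roll":0,"claw":0.15},{"dx":0,"dy":0,"dz":-0.5,"roll":-0.05,"claw":0.15},{"dx":0,"dy":0,"dz":-0.3,"roll":-0.05,"claw":0.15},{"dx":0,"dy":0,"dz":0,"roll":-0.043,"claw":0.15},{"dx":0,"dy":0,"dz":0,"roll":0,"claw":0.15},{"dx":0,"dy":0,"dz":0,"roll":0,"claw":0.15}]' 30
python3 -m pendant '[{"dx":0.2,"dy":0.12,"dz":0,"roll":0,"claw":0.15},{"dx":0.45,"dy":0.27,"dz":0,"roll":0,"claw":0.15},{"dx":0.6,"dy":0.36,"dz":0,"roll":0,"claw":0.15},{"dx":0.6,"dy":0.36,"dz":0,"roll":0,"claw":0.15},{"dx":0.6,"dy":0.36,"dz":0,"roll":0,"claw":0.15},{"dx":0.6,"dy":0.36,"dz":0,"roll":0,"claw":0.15},{"dx":0.6,"dy":0.36,"dz":0,"roll":0,"claw":0.15},{"dx":0.6,"dy":0.36,"dz":0,"roll":0,"claw":0.15},{"dx":0.6,"dy":0.36,"dz":0,"roll":0,"claw":0.15},{"dx":0.6,"dy":0.36,"dz":0,"roll":0,"claw":0.15},{"dx":0.6,"dy":0.36,"dz":0,"roll":0,"claw":0.15},{"dx":0.6,"dy":0.36,"dz":0,"roll":0,"claw":0.15},{"dx":0.6,"dy":0.36,"dz":0,"roll":0,"claw":0.15},{"dx":0.6,"dy":0.36,"dz":0,"roll":0,"claw":0.15},{"dx":0.27,"dy":0.15,"dz":0,"roll":0,"claw":0.15},{"dx":0,"dy":0,"dz":0,"roll":0,"claw":0.15},{"dx":0,"dy":0,"dz":0,"roll":0,"claw":0.15},{"dx":0,"dy":0,"dz":0,"roll":0,"claw":0.15}]'
python3 - <<'E'
from h import *
s=env.state();print(s["position"],s["eef_rot"])
a=cams.grab_frame("side");b=cams.grab_frame("top")
cv2.imwrite("pics/s7s.png",a)
cv2.imwrite("pics/s7.png",np.hstack([cv2.resize(a[100:300,210:350],None,fx=2.7,fy=2.7),cv2.resize(b[110:310,190:340],None,fx=2.7,fy=2.7)]))
E
```

```text
t: 27.75
position: [442.4, -331.4, 184.8]
eef_rot: [0.716, 0.698, -0.0, -0.001]
contact_force: [-0.9, -0.1, -5.7]
grip_width: 24.2
grip_force: 30.0
t: 29.25
position: [644.2, -13.6, 184.9]
eef_rot: [0.716, 0.698, -0.001, -0.0]
contact_force: [0.2, -0.1, -5.5]
grip_width: 24.5
grip_force: 30.0
[644.22290281 -13.63530465 184.86139482] [ 7.15897630e-01  6.98203967e-01 -1.32220125e-03 -2.35403493e-04]
```

View pics/s7.png

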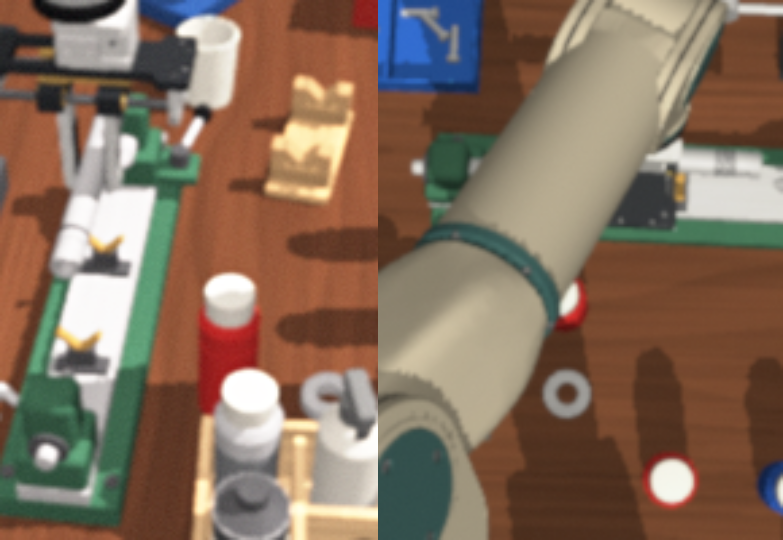

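```bash
python3 - <<'E'
from h import *
np.set_printoptions(precision=1,suppress=True)
d=np.array([np.sin(np.radians(1.44)),np.cos(np.radians(1.44)),0]);m=np.array([644.2,-13.6,203.9])
print(proj("side",m+120*d),proj("side",m-120*d))
for y in(100,106,112):print(y,proj("side",[646.5,y,204]))
# V rests in side image: gold bottoms
for q in((78,335),(104,244)):
    u=(210+q[0]/2.7,100+q[1]/2.7);c,dd=ray("side",*u)
    for z in(80,88): print(q,c+dd*(z-c[2])/dd[2])
E
```

```text
[234.4 197.6] [252.9 134.1]
100 [235.2 195.6]
106 [234.8 197.5]
112 [234.3 199.4]
(78, 335) [652.2  67.2  80. ]
(78, 335) [650.4  74.7  88. ]
(104, 244) [647.1 -55.8  80. ]
(104, 244) [645.3 -47.   88. ]
```

```bash
python3 -m pendant '[{"dx":0.03,"dy":0.08,"dz":0.2,"roll":0,"claw":0.15},{"dx":0,"dy":0,"dz":0.5,"roll":0,"claw":0.15},{"dx":0,"dy":0,"dz":0.6,"roll":0,"claw":0.15},{"dx":0,"dy":0,"dz":0.6,"roll":0,"claw":0.15},{"dx":0,"dy":0,"dz":0.4,"roll":0,"claw":0.15},{"dx":0,"dy":0,"dz":0.2,"roll":0,"claw":0.15},{"dx":0,"dy":0,"dz":0.1,"roll":0,"claw":0.15},{"dx":0,"dy":0,"dz":0.05,"roll":0,"claw":0.15},{"dx":0,"dy":0,"dz":0,"roll":0,"claw":0.15},{"dx":0,"dy":0,"dz":0,"roll":0,"claw":0.15}]' 30
python3 -m pendant '[{"dx":0,"dy":0,"dz":0.05,"roll":0,"claw":0.15},{"dx":0,"dy":0,"dz":0.04,"roll":0,"claw":0.15},{"dx":0,"dy":0,"dz":0,"roll":0,"claw":0.15}]' 30
```

```text
t: 30.18
position: [649.6, -11.3, 80.5]
eef_rot: [0.715, 0.699, 0.001, 0.001]
contact_force: [-0.5, -0.0, -5.6]
grip_width: 24.2
grip_force: 30.0
t: 30.43
position: [648.8, -10.8, 76.0]
eef_rot: [0.715, 0.699, 0.0, -0.0]
contact_force: [-0.6, 1.0, -5.0]
grip_width: 24.3
grip_force: 30.0
```

```bash
python3 -m pendant '[{"dx":0,"dy":0,"dz":0.04,"roll":0,"claw":0.15},{"dx":0,"dy":0,"dz":0.02,"roll":0,"claw":0.15},{"dx":0,"dy":0,"dz":0,"roll":0,"claw":0.15},{"dx":0,"dy":0,"dz":0,"roll":0,"claw":0.15}]' 30
```

```text
t: 30.77
position: [648.6, -11.0, 73.9]
eef_rot: [0.715, 0.699, 0.0, -0.0]
contact_force: [-1.7, -0.3, -0.3]
grip_width: 23.9
grip_force: 30.0
```

```bash
python3 -m pendant '[{"dx":0,"dy":0,"dz":0.01,"roll":0,"claw":0.3},{"dx":0,"dy":0,"dz":0,"roll":0,"claw":0.5},{"dx":0,"dy":0,"dz":0,"roll":0,"claw":0.5},{"dx":0,"dy":0,"dz":0,"roll":0,"claw":0.5},{"dx":0,"dy":0,"dz":0,"roll":0,"claw":0.5},{"dx":0,"dy":0,"dz":-0.3,"roll":0,"claw":0.5},{"dx":0,"dy":0,"dz":-0.6,"roll":0,"claw":0.5},{"dx":0,"dy":0,"dz":-0.8,"roll":0,"claw":0.5},{"dx":0,"dy":0,"dz":-0.8,"roll":0,"claw":0.7},{"dx":0,"dy":0,"dz":-0.5,"roll":0,"claw":0.7},{"dx":0,"dy":0,"dz":-0.2,"roll":0,"claw":0.7},{"dx":0,"dy":0,"dz":0,"roll":0,"claw":0.7}]'
python3 - <<'E'
from h import *
s=env.state();print(s["position"],s["eef_rot"])
a=cams.grab_frame("side");b=cams.grab_frame("top")
cv2.imwrite("pics/s8s.png",a)
cv2.imwrite("pics/s8.png",np.hstack([cv2.resize(a[110:260,210:320],None,fx=3.6,fy=3.6),cv2.resize(b[110:310,190:340],None,fx=2.7,fy=2.7)]))
E
```

```text
t: 31.77
position: [650.1, -11.3, 203.8]
eef_rot: [0.715, 0.699, 0.002, 0.002]
contact_force: [0.1, 0.1, 0.4]
grip_width: 65.5
grip_force: 0.0
[650.14732916 -11.31780926 203.78663274] [0.71519258 0.69892365 0.00166616 0.00158993]
```

View pics/s8.png

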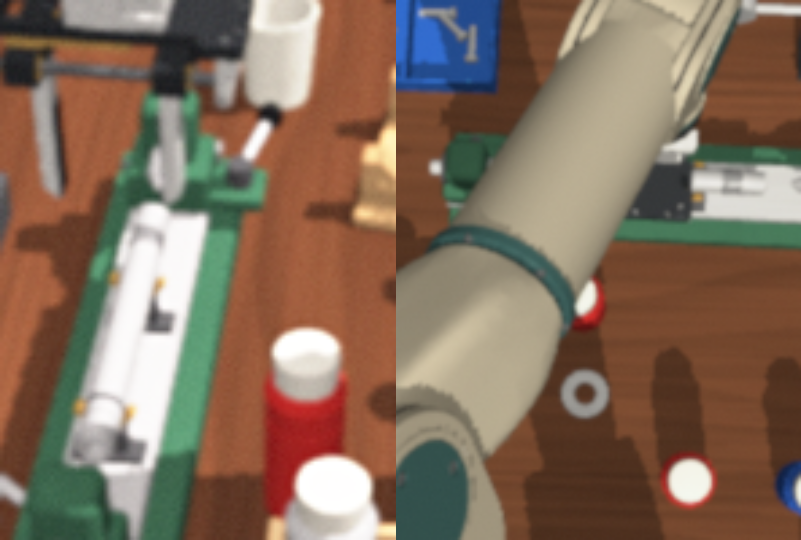

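```bash
python3 -m pendant '[{"dx":-0.4,"dy":0,"dz":0,"roll":0,"claw":0.75},{"dx":-0.6,"dy":0.03,"dz":0,"roll":0,"claw":0.75},{"dx":-0.6,"dy":0,"dz":0,"roll":0,"claw":0.75},{"dx":-0.6,"dy":0,"dz":0,"roll":0,"claw":0.75},{"dx":-0.6,"dy":0,"dz":0,"roll":0,"claw":0.75},{"dx":-0.6,"dy":0,"dz":0,"roll":0,"claw":0.75},{"dx":-0.6,"dy":0,"dz":0,"roll":0,"claw":0.75},{"dx":-0.6,"dy":0,"dz":0,"roll":0,"claw":0.75},{"dx":-0.48,"dy":0,"dz":0,"roll":0,"claw":0.75},{"dx":0,"dy":0,"dz":0,"roll":0,"claw":0.75},{"dx":0,"dy":0,"dz":0,"roll":0,"claw":0.75}]'
python3 -m pendant '[{"dx":0,"dy":0,"dz":0,"roll":-0.121,"claw":0.75},{"dx":0,"dy":0,"dz":0,"roll":-0.121,"claw":0.75},{"dx":0,"dy":0,"dz":0,"roll":-0.121,"claw":0.75},{"dx":0,"dy":0,"dz":0,"roll":-0.121,"claw":0.75},{"dx":0,"dy":0,"dz":0,"roll":-0.121,"claw":0.75},{"dx":0,"dy":0,"dz":0,"roll":-0.121,"claw":0.75},{"dx":0,"dy":0,"dz":0,"roll":-0.121,"claw":0.75},{"dx":0,"dy":0,"dz":0,"roll":-0.121,"claw":0.75},{"dx":0,"dy":0,"dz":0,"roll":-0.121,"claw":0.75},{"dx":0,"dy":0,"dz":0,"roll":-0.121,"claw":0.75},{"dx":0,"dy":0,"dz":0,"roll":-0.121,"claw":0.75},{"dx":0,"dy":0,"dz":0,"roll":-0.121,"claw":0.75},{"dx":0,"dy":0,"dz":0,"roll":-0.121,"claw":0.75},{"dx":0,"dy":0,"dz":0,"roll":0,"claw":0.75},{"dx":0,"dy":0,"dz":0,"roll":0,"claw":0.75},{"dx":0,"dy":0,"dz":0,"roll":0,"claw":0.75}]'
```

```text
t: 32.78
position: [644.0, -214.8, 199.1]
eef_rot: [0.716, 0.698, -0.001, -0.001]
contact_force: [-0.3, 0.2, -0.1]
grip_width: 70.6
grip_force: 0.0
t: 34.12
position: [645.3, -212.7, 200.5]
eef_rot: [0.011, 1.0, 0.001, -0.0]
contact_force: [0.4, 0.4, -0.5]
grip_width: 70.8
grip_force: 0.0
```

```bash
python3 -m pendant '[{"dx":-0.03,"dy":-0.03,"dz":0.3,"roll":0,"claw":0.75},{"dx":0,"dy":0,"dz":0.6,"roll":0,"claw":0.75},{"dx":0,"dy":0,"dz":0.6,"roll":0,"claw":0.75},{"dx":0,"dy":0,"dz":0.4,"roll":0,"claw":0.75},{"dx":0,"dy":0,"dz":0.2,"roll":0,"claw":0.75},{"dx":0,"dy":0,"dz":0.1,"roll":0,"claw":0.75},{"dx":0,"dy":0,"dz":0,"roll":0,"claw":0.75},{"dx":0,"dy":0,"dz":0,"roll":0,"claw":0.25},{"dx":0,"dy":0,"dz":0,"roll":0,"claw":0.25},{"dx":0,"dy":0,"dz":0,"roll":0,"claw":0.25},{"dx":0,"dy":0,"dz":0,"roll":0,"claw":0.25},{"dx":0,"dy":0,"dz":0,"roll":0,"claw":0.25},{"dx":0,"dy":0,"dz":0,"roll":0,"claw":0.25}]' 40
python3 -m pendant '[{"dx":0,"dy":0.1,"dz":0,"roll":0,"claw":0.25},{"dx":0,"dy":0.15,"dz":0,"roll":0,"claw":0.25},{"dx":0,"dy":0.15,"dz":0,"roll":0,"claw":0.25},{"dx":0,"dy":0.15,"dz":0,"roll":0,"claw":0.25},{"dx":0,"dy":0.15,"dz":0,"roll":0,"claw":0.25},{"dx":0,"dy":0.15,"dz":0,"roll":0,"claw":0.25},{"dx":0,"dy":0.15,"dz":0,"roll":0,"claw":0.25},{"dx":0,"dy":0.1,"dz":0,"roll":0,"claw":0.25},{"dx":0,"dy":0,"dz":0,"roll":0,"claw":0.25},{"dx":0,"dy":0,"dz":0,"roll":0,"claw":0.25}]' 40
```

```text
t: 35.2
position: [646.7, -214.8, 113.6]
eef_rot: [0.01, 1.0, 0.0, 0.0]
contact_force: [-0.5, 0.7, 2.3]
grip_width: 35.7
grip_force: 40.0
t: 36.03
position: [647.6, -170.9, 113.6]
eef_rot: [0.01, 1.0, -0.0, 0.0]
contact_force: [-0.5, -2.4, 5.5]
grip_width: 35.7
grip_force: 40.0
```

```bash
python3 -m pendant '[{"dx":0,"dy":0.08,"dz":0,"roll":0,"claw":0.25},{"dx":0,"dy":0.08,"dz":0,"roll":0,"claw":0.25},{"dx":0,"dy":0.08,"dz":0,"roll":0,"claw":0.25},{"dx":0,"dy":0.06,"dz":0,"roll":0,"claw":0.25},{"dx":0,"dy":0,"dz":0,"roll":0,"claw":0.25}]' 40
python3 -m pendant '[{"dx":0,"dy":0.05,"dz":0,"roll":0,"claw":0.25},{"dx":0,"dy":0.05,"dz":0,"roll":0,"claw":0.25},{"dx":0,"dy":0,"dz":0,"roll":0,"claw":0.25}]' 40
python3 -m pendant '[{"dx":0,"dy":0.05,"dz":0,"roll":0,"claw":0.25},{"dx":0,"dy":0.05,"dz":0,"roll":0,"claw":0.25},{"dx":0,"dy":0,"dz":0,"roll":0,"claw":0.25}]' 40
```

```text
t: 36.45
position: [647.7, -161.3, 113.5]
eef_rot: [0.011, 1.0, -0.001, 0.0]
contact_force: [0.8, -7.3, 3.7]
grip_width: 35.6
grip_force: 40.0
t: 36.7
position: [647.7, -158.3, 113.5]
eef_rot: [0.011, 1.0, -0.002, 0.0]
contact_force: [0.1, -8.6, 2.7]
grip_width: 35.7
grip_force: 40.0
t: 36.95
position: [647.8, -156.7, 113.5]
eef_rot: [0.012, 1.0, -0.003, 0.001]
contact_force: [1.0, -12.5, 1.8]
grip_width: 36.2
grip_force: 40.1
```

```bash
python3 -m pendant '[{"dx":0,"dy":0.05,"dz":0,"roll":0,"claw":0.25},{"dx":0,"dy":0.05,"dz":0,"roll":0,"claw":0.25},{"dx":0,"dy":0,"dz":0,"roll":0,"claw":0.25}]' 40
python3 -m pendant '[{"dx":0,"dy":0.05,"dz":0,"roll":0,"claw":0.25},{"dx":0,"dy":0.05,"dz":0,"roll":0,"claw":0.25},{"dx":0,"dy":0,"dz":0,"roll":0,"claw":0.25}]' 40
python3 -m pendant '[{"dx":0,"dy":0.05,"dz":0,"roll":0,"claw":0.25},{"dx":0,"dy":0,"dz":0,"roll":0,"claw":0.25},{"dx":0,"dy":0,"dz":0,"roll":0,"claw":0.25}]' 40
```

```text
t: 37.2
position: [647.8, -156.3, 113.4]
eef_rot: [0.012, 1.0, -0.006, 0.001]
contact_force: [1.0, -17.0, -1.2]
grip_width: 35.8
grip_force: 40.1
t: 37.45
position: [647.9, -156.0, 113.4]
eef_rot: [0.013, 1.0, -0.008, 0.002]
contact_force: [2.2, -22.9, -3.4]
grip_width: 36.1
grip_force: 40.2
t: 37.7
position: [647.9, -155.8, 113.3]
eef_rot: [0.014, 1.0, -0.009, 0.002]
contact_force: [1.9, -24.6, -4.1]
grip_width: 35.5
grip_force: 40.2
```

```bash
python3 - <<'E'
from h import *
a=cams.grab_frame("side");b=cams.grab_frame("top")
cv2.imwrite("pics/s9s.png",a);cv2.imwrite("pics/s9t.png",b)
cv2.imwrite("pics/s9.png",np.hstack([cv2.resize(a[125:265,210:290],None,fx=4,fy=4,interpolation=cv2.INTER_CUBIC),cv2.resize(b[130:230,200:320],None,fx=4,fy=5.6,interpolation=cv2.INTER_CUBIC)]))
E
```

```text
(no output)
```

View pics/s9.png

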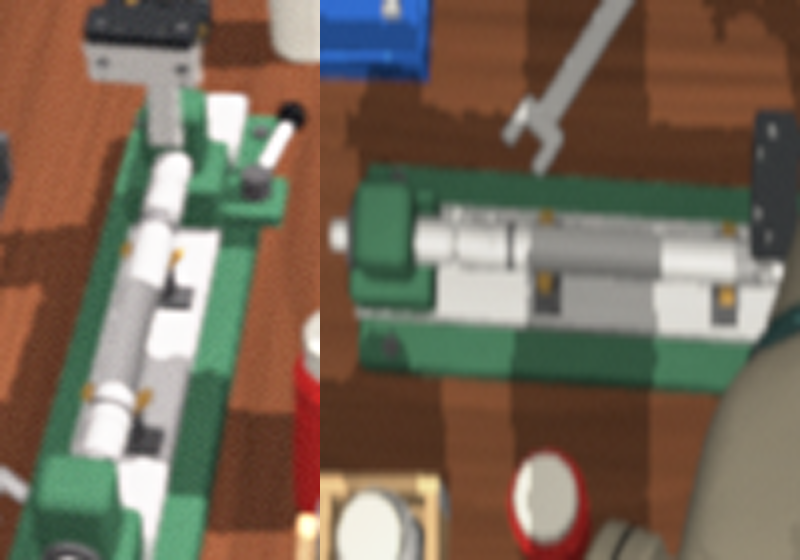

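```bash
python3 -m pendant '[{"dx":0,"dy":-0.08,"dz":0,"roll":0,"claw":0.25},{"dx":0,"dy":-0.08,"dz":0,"roll":0,"claw":0.25},{"dx":0,"dy":0,"dz":0,"roll":0,"claw":0.25},{"dx":0,"dy":0,"dz":0,"roll":0,"claw":0.25}]' 40
```

```text
t: 38.13
position: [647.9, -156.0, 113.3]
eef_rot: [0.012, 1.0, -0.005, 0.001]
contact_force: [0.0, -14.5, -0.3]
grip_width: 35.5
grip_force: 39.9
```

```bash
python3 -m pendant '[{"dx":0,"dy":-0.08,"dz":0,"roll":0,"claw":0.25},{"dx":0,"dy":0,"dz":0,"roll":0,"claw":0.25},{"dx":0,"dy":0,"dz":0,"roll":0,"claw":0.6},{"dx":0,"dy":-0.03,"dz":0,"roll":0,"claw":0.6},{"dx":0,"dy":0,"dz":0,"roll":0,"claw":0.6},{"dx":0,"dy":0,"dz":0,"roll":0,"claw":0.6}]' 40
python3 -m pendant '[{"dx":0,"dy":0,"dz":-0.3,"roll":0,"claw":0.6},{"dx":0,"dy":0,"dz":-0.7,"roll":0,"claw":0.6},{"dx":0,"dy":0,"dz":-0.7,"roll":0,"claw":0.6},{"dx":0,"dy":0,"dz":-0.5,"roll":0,"claw":0.6},{"dx":0.2,"dy":-0.2,"dz":-0.2,"roll":0.12,"claw":0.5},{"dx":0,"dy":0,"dz":0,"roll":0.12,"claw":0.5},{"dx":0,"dy":0,"dz":0,"roll":0.12,"claw":0.5},{"dx":0,"dy":0,"dz":0,"roll":0.12,"claw":0.5},{"dx":0,"dy":0,"dz":0,"roll":0.12,"claw":0.5},{"dx":0,"dy":0,"dz":0,"roll":0.12,"claw":0.5},{"dx":0,"dy":0,"dz":0,"roll":0.12,"claw":0.5},{"dx":0,"dy":0,"dz":0,"roll":0.12,"claw":0.5},{"dx":0,"dy":0,"dz":0,"roll":0.12,"claw":0.5},{"dx":0,"dy":0,"dz":0,"roll":0.12,"claw":0.5},{"dx":0,"dy":0,"dz":0,"roll":0.12,"claw":0.5},{"dx":0,"dy":0,"dz":0,"roll":0.12,"claw":0.5},{"dx":0,"dy":0,"dz":0,"roll":0.12,"claw":0.5},{"dx":0,"dy":0,"dz":0,"roll":0.12,"claw":0.5},{"dx":0,"dy":0,"dz":0,"roll":0.12,"claw":0.5},{"dx":0,"dy":0,"dz":0,"roll":0.12,"claw":0.5}]'
python3 -m pendant '[{"dx":0,"dy":0,"dz":0,"roll":0.12,"claw":0.5},{"dx":0,"dy":0,"dz":0,"roll":0.12,"claw":0.5},{"dx":0,"dy":0,"dz":0,"roll":0.12,"claw":0.5},{"dx":0,"dy":0,"dz":0,"roll":0.12,"claw":0.5},{"dx":0,"dy":0,"dz":0,"roll":0.1,"claw":0.5},{"dx":0,"dy":0,"dz":0,"roll":0,"claw":0.5},{"dx":0,"dy":0,"dz":0,"roll":0,"claw":0.5}]'
python3 - <<'E'
from h import *
np.set_printoptions(precision=2,suppress=True)
s=env.state();print(s["position"],s["eef_rot"],s["joint_positions"])
a=cams.grab_frame("side");b=cams.grab_frame("top");cv2.imwrite("pics/s10s.png",a);cv2.imwrite("pics/s10t.png",b)
def ball(im,x0,x1,y0,y1):
    g=im[y0:y1,x0:x1].max(2);m=(g<55).astype(np.uint8);n,l,st,ce=cv2.connectedComponentsWithStats(m)
    return [(st[i,4],ce[i]+[x0,y0]) for i in range(1,n) if st[i,4]>8]
for nm in("side0","s9s","s10s"):print(nm,ball(cv2.imread(f"pics/{nm}.png"),268,300,140,165))
X=[571.5,-214.7,85];print(proj("side",X),proj("top",X),proj("side",[571,-195.2,85]))
print(ball(b,330,375,190,220))
E
```

```text
t: 38.63
position: [647.3, -150.0, 112.3]
eef_rot: [0.01, 1.0, 0.001, -0.001]
contact_force: [-0.7, 0.6, -0.2]
grip_width: 55.6
grip_force: 0.0
t: 40.3
position: [639.9, -158.6, 209.6]
eef_rot: [0.826, 0.563, 0.001, -0.001]
contact_force: [-0.1, 0.2, 0.4]
grip_width: 47.1
grip_force: 0.0
t: 40.88
position: [639.8, -159.0, 209.2]
eef_rot: [0.952, 0.307, 0.0, -0.0]
contact_force: [-0.9, -0.4, 0.3]
grip_width: 47.1
grip_force: 0.0
[ 639.77 -159.02  209.22] [ 0.95  0.31  0.   -0.  ] [-0.27  0.81  0.93  1.5  -0.68  1.18 -0.18]
side0 [(np.int32(17), array([281.88, 157.29]))]
s9s [(np.int32(18), array([282.61, 153.22]))]
s10s [(np.int32(16), array([282.56, 152.88]))]
[282.81 153.78] [356.48 204.82] [282.35 157.96]
[(np.int32(35), array([356.43, 204.77]))]
```

```bash
python3 -m pendant '[{"dx":-0.4,"dy":0.03,"dz":0,"roll":0,"claw":0.5},{"dx":-0.6,"dy":0.03,"dz":0,"roll":0,"claw":0.5},{"dx":-0.6,"dy":0.03,"dz":0,"roll":0,"claw":0.5},{"dx":-0.6,"dy":0.04,"dz":0,"roll":0,"claw":0.5},{"dx":0,"dy":0,"dz":0,"roll":0,"claw":0.5},{"dx":0,"dy":0,"dz":0,"roll":0,"claw":0.5},{"dx":0,"dy":0,"dz":0,"roll":0,"claw":0.5}]'
python3 - <<'E'
from h import *
np.set_printoptions(precision=2,suppress=True)
s=env.state();print(s["position"],s["eef_rot"])
h=2*np.arctan2(s["eef_rot"][1],s["eef_rot"][0])-np.pi/2;y=np.array([np.cos(h),np.sin(h)]);x=np.array([-y[1],y[0]]);print(np.degrees(h))
d=np.array([571.5,-214.7])-s["position"][:2];print("corr",d@x/40,d@y/40)
H=np.array([590.3,-155.5]);f=lambda t:H+62*np.array([-np.sin(t),-np.cos(t)])
t=np.linspace(.31,1.63,14);p=np.array([f(q) for q in t])
for a,b,q in zip(p,p[1:],t[1:]):print(round(q,2),b,(b-a)@x/40,(b-a)@y/40)
E
```

```text
t: 41.57
position: [571.9, -214.7, 209.2]
eef_rot: [0.952, 0.306, 0.001, -0.0]
contact_force: [-0.0, 0.0, -0.2]
grip_width: 47.4
grip_force: 0.0
[ 571.9  -214.65  209.22] [ 0.95  0.31  0.   -0.  ]
-54.33550333463373
corr -0.00873752967852064 -0.004849900300912095
0.41 [ 565.5  -212.32] -0.08720638538386777 -0.1309339116165821
0.51 [ 559.87 -209.52] -0.07348522535087265 -0.1390991176034963
0.61 [ 554.55 -206.15] -0.059007079012809736 -0.14583143518910852
0.72 [ 549.6  -202.27] -0.04392108871018045 -0.15106151339587176
0.82 [ 545.07 -197.9 ] -0.0283826583082259 -0.1547354761206953
0.92 [ 541.  -193.1] -0.012551852349981667 -0.15681547712366622
1.02 [ 537.44 -187.91] 0.0034082528012141767 -0.15728008988992398
1.12 [ 534.43 -182.38] 0.01933324884466461 -0.15612452834852553
1.22 [ 531.99 -176.58] 0.035059089145748075 -0.1533606961747684
1.33 [ 530.16 -170.56] 0.050423778613794934 -0.14901706416798846
1.43 [ 528.94 -164.39] 0.06526904244658441 -0.14313837696804085
1.53 [ 528.36 -158.12] 0.07944195655137107 -0.13578519213165094
1.63 [ 528.41 -151.83] 0.09279652284720234 -0.12703325631663545
```

```bash
python3 -m pendant '[{"dx":0,"dy":0,"dz":0.4,"roll":0,"claw":0.5},{"dx":0,"dy":0,"dz":0.8,"roll":0,"claw":0.5},{"dx":0,"dy":0,"dz":0.8,"roll":0,"claw":0.5},{"dx":0,"dy":0,"dz":0.8,"roll":0,"claw":0.5},{"dx":0,"dy":0,"dz":0.5,"roll":0,"claw":0.5},{"dx":0,"dy":0,"dz":0.23,"roll":0,"claw":0.5},{"dx":0,"dy":0,"dz":0,"roll":0,"claw":0.5},{"dx":0,"dy":0,"dz":0,"roll":0,"claw":0.15},{"dx":0,"dy":0,"dz":0,"roll":0,"claw":0.15},{"dx":0,"dy":0,"dz":0,"roll":0,"claw":0.15},{"dx":0,"dy":0,"dz":0,"roll":0,"claw":0.15},{"dx":0,"dy":0,"dz":0,"roll":0,"claw":0.15}]' 8
python3 -m pendant '[{"dx":-0.09,"dy":-0.13,"dz":0,"roll":0,"claw":0.15},{"dx":-0.07,"dy":-0.14,"dz":0,"roll":0,"claw":0.15},{"dx":-0.06,"dy":-0.145,"dz":0,"roll":0,"claw":0.15},{"dx":-0.045,"dy":-0.15,"dz":0,"roll":0,"claw":0.15},{"dx":-0.03,"dy":-0.155,"dz":0,"roll":0,"claw":0.15},{"dx":-0.01,"dy":-0.155,"dz":0,"roll":0,"claw":0.15},{"dx":0,"dy":0,"dz":0,"roll":0,"claw":0.15}]' 8
```

```text
t: 42.57
position: [571.6, -215.2, 69.0]
eef_rot: [0.952, 0.306, 0.001, -0.0]
contact_force: [0.0, 1.3, 4.8]
grip_width: 21.2
grip_force: 8.0
t: 43.15
position: [538.3, -195.6, 68.5]
eef_rot: [0.952, 0.305, -0.001, 0.001]
contact_force: [-2.7, -3.8, 5.7]
grip_width: 21.5
grip_force: 8.0
```

```bash
python3 -m pendant '[{"dx":0.005,"dy":-0.155,"dz":0,"roll":0,"claw":0.15},{"dx":0.02,"dy":-0.155,"dz":0,"roll":0,"claw":0.15},{"dx":0.035,"dy":-0.155,"dz":0,"roll":0,"claw":0.15},{"dx":0,"dy":0,"dz":0,"roll":0,"claw":0.15}]' 15
python3 -m pendant '[{"dx":0.05,"dy":-0.15,"dz":0,"roll":0,"claw":0.15},{"dx":0.065,"dy":-0.145,"dz":0,"roll":0,"claw":0.15},{"dx":0.08,"dy":-0.135,"dz":0,"roll":0,"claw":0.15},{"dx":0,"dy":0,"dz":0,"roll":0,"claw":0.15}]' 15
python3 -m pendant '[{"dx":0.09,"dy":-0.125,"dz":0,"roll":0,"claw":0.15},{"dx":0,"dy":0,"dz":0,"roll":0,"claw":0.15},{"dx":0,"dy":0,"dz":0,"roll":0,"claw":0.15}]' 15
```

```text
t: 43.48
position: [530.2, -178.4, 68.3]
eef_rot: [0.952, 0.305, -0.001, 0.001]
contact_force: [-1.6, -3.5, 5.2]
grip_width: 20.7
grip_force: 15.0
t: 43.82
position: [527.7, -159.4, 68.2]
eef_rot: [0.952, 0.305, -0.0, 0.0]
contact_force: [0.3, -2.6, 4.6]
grip_width: 21.0
grip_force: 15.0
t: 44.07
position: [528.0, -153.8, 68.2]
eef_rot: [0.952, 0.305, -0.0, 0.001]
contact_force: [-0.2, -4.3, 3.1]
grip_width: 21.1
grip_force: 15.3
```

```bash
python3 -m pendant '[{"dx":0.058,"dy":-0.081,"dz":0,"roll":0,"claw":0.15},{"dx":0,"dy":0,"dz":0,"roll":0,"claw":0.15},{"dx":0,"dy":0,"dz":0,"roll":0,"claw":0.15}]' 15
python3 -m pendant '[{"dx":0.058,"dy":-0.081,"dz":0,"roll":0,"claw":0.15},{"dx":0,"dy":0,"dz":0,"roll":0,"claw":0.15},{"dx":0,"dy":0,"dz":0,"roll":0,"claw":0.15}]' 15
```

```text
t: 44.32
position: [528.0, -152.9, 68.2]
eef_rot: [0.953, 0.304, -0.001, 0.003]
contact_force: [-0.1, -9.9, -0.4]
grip_width: 20.8
grip_force: 15.4
t: 44.57
position: [528.0, -152.8, 68.3]
eef_rot: [0.953, 0.303, -0.001, 0.006]
contact_force: [-0.3, -16.1, -3.2]
grip_width: 21.0
grip_force: 15.4
```

```bash
python3 -m pendant '[{"dx":-0.07,"dy":0.1,"dz":0,"roll":0,"claw":0.15},{"dx":0,"dy":0,"dz":0,"roll":0,"claw":0.15},{"dx":0,"dy":0,"dz":0,"roll":0,"claw":0.5},{"dx":0,"dy":0,"dz":0,"roll":0,"claw":0.5},{"dx":0,"dy":0,"dz":0,"roll":0,"claw":0.5},{"dx":0,"dy":0,"dz":0,"roll":0,"claw":0.5},{"dx":0,"dy":0,"dz":-0.3,"roll":0,"claw":0.5},{"dx":0,"dy":0,"dz":-0.8,"roll":0,"claw":0.5},{"dx":0,"dy":0,"dz":-0.8,"roll":0,"claw":0.5},{"dx":0,"dy":0,"dz":-0.8,"roll":0,"claw":0.5},{"dx":0,"dy":0,"dz":-0.8,"roll":0,"claw":0.5},{"dx":-0.6,"dy":0.4,"dz":0,"roll":0,"claw":0.5},{"dx":-0.6,"dy":0.4,"dz":0,"roll":0,"claw":0.5},{"dx":-0.6,"dy":0.4,"dz":0,"roll":0,"claw":0.5},{"dx":-0.6,"dy":0.4,"dz":0,"roll":0,"claw":0.5},{"dx":-0.6,"dy":0.4,"dz":0,"roll":0,"claw":0.5},{"dx":-0.6,"dy":0.4,"dz":0,"roll":0,"claw":0.5},{"dx":-0.6,"dy":0.4,"dz":0,"roll":0,"claw":0.5},{"dx":0,"dy":0,"dz":0,"roll":0,"claw":0.5},{"dx":0,"dy":0,"dz":0,"roll":0,"claw":0.5}]'
python3 - <<'E'
from h import *
a=cams.grab_frame("side");b=cams.grab_frame("top")
cv2.imwrite("pics/s11s.png",a);cv2.imwrite("pics/s11t.png",b)
A=cv2.resize(a[130:240,215:300],None,fx=4,fy=4,interpolation=cv2.INTER_CUBIC)
B=cv2.resize(b[155:225,205:360],None,fx=2.9,fy=2.9,interpolation=cv2.INTER_CUBIC);C=cv2.resize(a[200:380,200:400],None,fx=1.3,fy=1.3)
D=np.zeros((440,B.shape[1],3),np.uint8);D[:B.shape[0]]=B;D[B.shape[0]+3:B.shape[0]+3+C.shape[0],:C.shape[1]]=C[:440-B.shape[0]-3]
cv2.imwrite("pics/s11.png",np.hstack([A,D]))
E
```

```text
t: 46.23
position: [455.8, -339.7, 208.7]
eef_rot: [0.953, 0.304, 0.0, -0.0]
contact_force: [0.3, -0.2, -1.4]
grip_width: 46.6
grip_force: 0.0
```

View pics/s11.png

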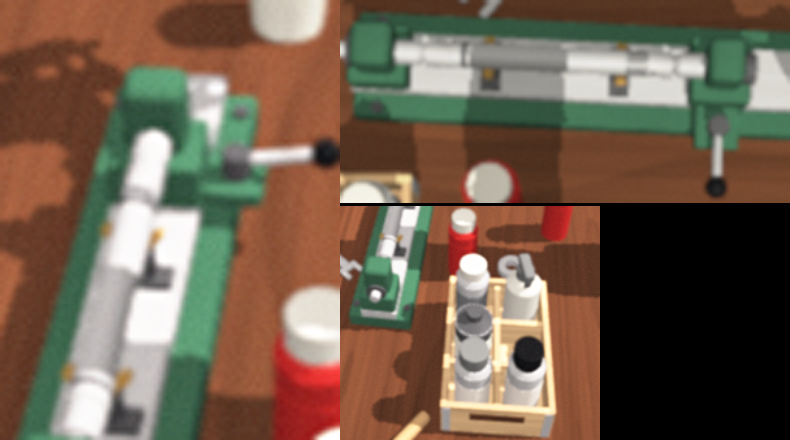

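```bash
python3 -c "
from rig import workorder
print(workorder.job_done())"
```

```text
the job is handed in; nothing more can be done
None
```

The job is handed in, with no verdict returned: the three loose containers (spray_a, spray_b, trigger) stand in free crate cells, and the axle hangs between both points with the clamp lever at its stop. I judged the axle home from the tailstock stalling hard at about 25 N and from the pictures, not from a joint reading.

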